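# Make up a left-hand and a right-hand assembly kit

## Task

Make up the two kits on the bench: the left-hand bracket, the black-capped cartridge and the brass sleeve go in the orange tray, and the right-hand bracket and the white-capped cartridge in the blue tray (held upright with its foot towards you, the left-hand bracket has its foot at the left end). In each tray the bracket stands on its base in the large bay, the cartridge stands upright in the small cell without a post, and the sleeve stands upright over the post. Leave the red-capped cartridge and the screwdriver where they are, and finish with every part let go and at rest.

Things in the scene. Friction and masses are not known exactly. Their poses are not given: they have to be found in the camera images.
- tray_orange: Orange kit tray, fixed, 168 (x) x 120 (y) mm. Floor 4, walls and dividers 4 thick, tops 18 above the bench. Origin: centre of underside, z up. Bracket bay 100 x 112 inside, centre (-30, 0). At the +x end two cells, 56 (x) x 54 (y) inside: cartridge cell, centre (52, 29), empty; post cell, centre (52, -29), with a steel post in its middle, diameter 8, top 26 above the bench. mm.
- tray_blue: Blue kit tray, fixed, 168 (x) x 120 (y) mm. Floor 4, walls and dividers 4 thick, tops 18 above the bench. Origin: centre of underside, z up. Bracket bay 100 x 112 inside, centre (-30, 0). At the +x end two cells, 56 (x) x 54 (y) inside: cartridge cell, centre (52, 29), empty; post cell, centre (52, -29), with a steel post in its middle, diameter 8, top 26 above the bench. mm.
- bracket_left: Left-hand aluminium angle bracket, 80 g, mirror image of the other. Flange upright: 70 along y, 8 thick (x -4 to 4), 36 high; grip its top across x. Base strip 5 thick, full length, x to -20; a foot 30 wide, 5 thick, goes on to x = -44 at one end, y = 5 to 35: the left end, seen from the foot's side. Origin: middle of flange's underside, z up. mm.
- bracket_right: Right-hand aluminium angle bracket, 80 g, mirror image of the other. Flange upright: 70 along y, 8 thick (x -4 to 4), 36 high; grip its top across x. Base strip 5 thick, full length, x to -20; a foot 30 wide, 5 thick, goes on to x = -44 at one end, y = -35 to -5: the right end, seen from the foot's side. Origin: middle of flange's underside, z up. mm.
- cartridge_black: Cartridge with black cap: steel cylinder, diameter 22, 44 high, cap on top diameter 24, 18 high; 62 mm in all, 60 g. Origin: centre of underside, z up its axis. Starts upright in one of the rack's wells, underside 8 mm above the bench. For the orange tray.
- cartridge_white: Cartridge with white cap: steel cylinder, diameter 22, 44 high, cap on top diameter 24, 18 high; 62 mm in all, 60 g. Origin: centre of underside, z up its axis. Starts upright in one of the rack's wells, underside 8 mm above the bench. For the blue tray.
- cartridge_red: Cartridge with red cap: steel cylinder, diameter 22, 44 high, cap on top diameter 24, 18 high; 62 mm in all, 60 g. Origin: centre of underside, z up its axis. Starts upright in one of the rack's wells, underside 8 mm above the bench. A reject: stays in the rack.
- sleeve: brass sleeve (plain tube), outer diameter 36 mm, bore 24 mm, height 36 mm, 170 g, standing on end on the bench. Origin: centre of its underside; z up along its axis. For the post of the orange tray.
- rack: grey plastic cartridge rack, 60 (x) x 220 (y) x 20 mm high, fixed. Origin: centre of its underside; z up. Three round wells, 26 mm in diameter and 12 mm deep, at y = -70, 0 and +70 mm on its centre line; which cartridge is in which well varies.
- screwdriver: yellow-handled screwdriver, 200 mm long, up to about 30 mm thick, lying on the bench on the far side of the rack; origin near the middle of its length, x along it. Stays where it is.
Not all that is in view belongs to the job. Leave any green look-alike of the cartridge_black alone. Leave any pink look-alike of the bracket_left alone.

How it is judged:
By the outcome, as a careful person would: the job done as asked, in the order asked, and still so for the second after the job is handed in, with the robot touching nothing.
It also fails if it takes over 120 s, if anything falls off the work surface, if the arm or the gripper's body presses on something with over 40 N, if the wrist force passes 120 N, or if a joint passes its speed limit or range.

## Robot

A 6-joint arm with a two-finger parallel gripper is mounted at the origin on the work surface. World frame = base frame: x ahead of the robot, y to its left, z up, the work surface at z = 0. Lengths are in m, angles in rad, forces in N, time in s.
With the tool pointing down it reaches from about 0.325 to 0.75 m from the base axis. Payload 7.6 kg.
Tool frame: the origin (TCP) lies midway between the tips of the shut fingers; the grasp point (between the pads) lies pinch_z behind it (pinch_z is the distance from the TCP to the grasp point, in m); z points along the fingers, y is the line along which they close (so a half turn about z gives the same grasp; the last joint's range is limited). The gripper opens to 85 mm and grips with 20 to 120 N. Pads are 22 mm wide; open, the fingers measure 114 mm over their backs; the gripper's body (76 mm by 85 mm) begins 54 mm behind the grasp point. The pads swing forward as they close: fully open they stand 13 mm farther back than shut.
Start: joints at [-1.283, 0.052, 1.401, -0, 1.689, -0.07], TCP at [0.184, -0.492, 0.231] pointing down, gripper open.
Joint ranges: [-2.9, 2.9], [-0.91, 2.17], [0.12, 2.37], [-1.06, 4.2], [0.26, 2.73], [-2.93, 2.93]. Speed limits (rad/s): [2.57, 2.57, 3.01, 3.14, 3.14, 3.14].

## Interface

Orientations are given as a 3x3 rotation matrix whose columns are the frame's x, y, z axes.
In Python, from station import * gives the robot as it stands. The module is installed in compiled form; this text tells all that it offers.
- The arm moves only by the tool arm_command, never from a script. Its argument "commands" is a list of rows, each an object of numbers: "ax", "ay", "az": the turn, a rotation vector about the tool's x, y, z in rad; "dx", "dy", "dz": the shift along the tool's x, y, z in cm; "hand": the closure, from -1 (fully open) to 1 (shut). In form: [{"ax": .., "ay": .., "az": .., "dx": .., "dy": .., "dz": .., "hand": ..}, ...]. A call has exactly 5 rows; each row is the pose to reach, as a shift and turn from the pose commanded when the call began, along the tool's axes at that moment; what a row does not reach only later rows make up. A row lasts 1/10 s, in which the tool goes at most 50 mm and 8.59 degrees, less where a joint would pass 70% of its speed; a pose out of reach is approached as far as the arm can. A call with a gripper value outside its range is refused whole. The fingers move at their own pace and stop on an object; "squeeze" is the grip in N (left out, the last holds). Time passes only in rows, so rows that repeat a pose let the fingers close, or fill a call up. It gives the time, the measured TCP pose, the force, the opening and the grip force at its end, in the units of the state.
- get_state(): the state, without advancing time (a new reading comes with each control period).
- snapshot(name): name is "side" or "top"; returns a dict with "image" (384x512x3 uint8, red, green, blue), "intrinsics" (3x3 intrinsics, pixels), "pose" (4x4, takes a point from camera to world coordinates). Camera axes: x right, y down, z forward; pixel columns grow to the right and rows downward; lengths in m; the calibration is good to about 2 mm. A picture is of the moment at which its call begins. There is no depth.
- sign_off(): hands the job in; it is judged then, once.
The state is a dict: "t": time; "joint_positions": joint angles; "dq": joint speeds; "tau": joint torques, N m; "position": TCP position; "tool_rot": TCP orientation; "ft_force": force on the tool from outside, world axes, zero at the start; "ft_torque": the same for the moment, N m; "gripper_width": finger opening in m; "gripper_force": force on a finger pad.
Only numpy, scipy, OpenCV 4.12 (cv2) and the standard library are available. Lean on these libraries where they do the work, as an engineer would, in place of code of your own. Each camera call takes 0.05 s, during which the arm holds its last target. There are 200 camera calls.

## Working session

There is one attempt and no reset: what is moved stays moved. The work goes in short steps, Python scripts to look and compute and a tool call to move; the robot and the scene stay as the last step left them, time stands still between calls to the robot, and variables do not carry over. Pictures are saved under pics/ and viewed, at most 15 in all, crops included, and the job is handed in when it is done.

Besides the shell and the picture viewer there is one more tool, called as name(argument=value, ...), one argument or row to a line, values as JSON. arm_command: Moves the arm, as the interface text tells. Its arguments: {"type":"object","properties":{"commands":{"type":"array","items":{"type":"object","properties":{"ax":{"type":"number"},"ay":{"type":"number"},"az":{"type":"number"},"dx":{"type":"number"},"dy":{"type":"number"},"dz":{"type":"number"},"hand":{"type":"number"}}}},"squeeze":{"type":"number"}},"required":["commands"]}

```bash
mkdir -p pics; cat > h.py <<'E'
from station import *
import numpy as np, cv2
def snap(n,f=None):
    s=snapshot(n)
    if f: cv2.imwrite('pics/'+f,s['image'][:,:,::-1])
    return s
def ray(s,u,v,z):
    K=np.array(s['intrinsics']);T=np.array(s['pose'])
    d=T[:3,:3]@np.linalg.solve(K,[u,v,1.]);o=T[:3,3]
    return (o+d*(z-o[2])/d[2])[:2]
def proj(s,p):
    K=np.array(s['intrinsics']);T=np.array(s['pose'])
    c=T[:3,:3].T@(np.array(p)-T[:3,3]);q=K@c;return q[:2]/q[2]
E
python3 - <<'E'
from h import *
s=snap('top','top0.png');print(np.round(s['pose'],3),s['intrinsics'])
s=snap('side','side0.png');print(np.round(s['pose'],3))
st=get_state();print({k:np.round(v,3) for k,v in st.items()})
import station;print([x for x in dir(station) if x[0]!='_'])
E
```

```text
[[-0.025 -0.999  0.046  0.535]
 [-1.     0.025 -0.004  0.009]
 [ 0.003 -0.046 -0.999  1.15 ]
 [ 0.     0.     0.     1.   ]] [[436.61146436   0.         252.89529085]
 [  0.         436.61146436 193.2540898 ]
 [  0.           0.           1.        ]]
[[ 0.987 -0.093  0.127  0.497]
 [-0.158 -0.601  0.783 -0.663]
 [ 0.003 -0.793 -0.609  0.566]
 [ 0.     0.     0.     1.   ]]
{'t': np.float64(0.1), 'joint_positions': array([-1.283,  0.053,  1.402,  0.   ,  1.689, -0.07 ]), 'dq': array([ 0.001,  0.   , -0.002,  0.002, -0.002,  0.   ]), 'tau': array([ 0.0000e+00, -3.8258e+01, -3.6099e+01, -0.0000e+00,  5.0000e-03,
        0.0000e+00]), 'position': array([ 0.184, -0.491,  0.231]), 'tool_rot': array([[ 0.937,  0.35 , -0.   ],
       [ 0.35 , -0.937,  0.001],
       [ 0.   , -0.001, -1.   ]]), 'ft_force': array([ 0.434, -0.575,  0.516]), 'ft_torque': array([ 0.025,  0.049, -0.012]), 'gripper_force': np.float64(0.0), 'gripper_width': np.float64(0.085)}
['IKError', 'get_state', 'pinch_z', 'sign_off', 'snapshot']
```

View pics/top0.png

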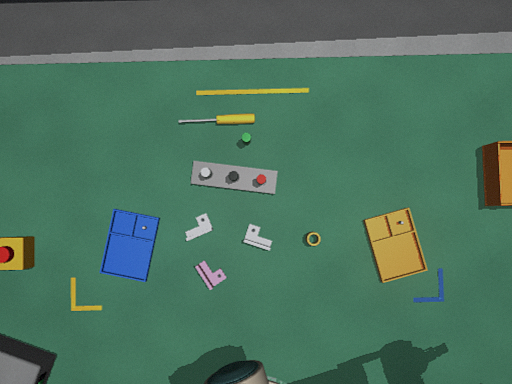

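View pics/side0.png

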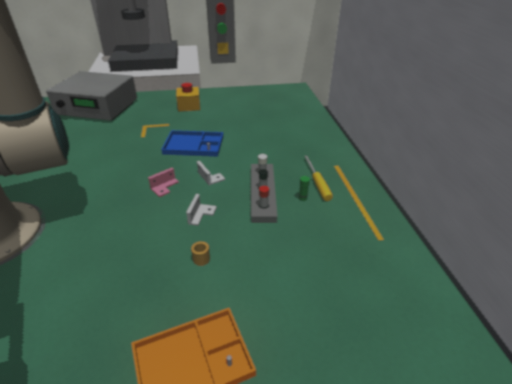

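The top view shows these candidates:
- **Brackets:** grey ones at (199,228) and (257,237), and a pink look-alike at (210,275).
- **Caps:** white at (205,172), black (233,176), red (261,180), and a green look-alike at (246,138).
- **Sleeve:** (313,239).
- **Trays:** blue at (130,244), orange at (395,245). The orange box at (500,175) isn't a tray for this job.

Next is a close crop to tell the bracket hands apart.

```bash
python3 - <<'E'
import cv2,numpy as np
a=cv2.imread('pics/top0.png');b=cv2.imread('pics/side0.png')
x=cv2.resize(a[150:290,170:330],None,fx=5,fy=5,interpolation=3)[:350]
A=cv2.resize(a[155:295,180:290],(440,560),interpolation=3)
B=cv2.resize(b[140:280,180:270],(360,560),interpolation=3)
cv2.imwrite('pics/crop1.png',np.hstack([A,B]))
E
```

```text
(no output)
```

View pics/crop1.png

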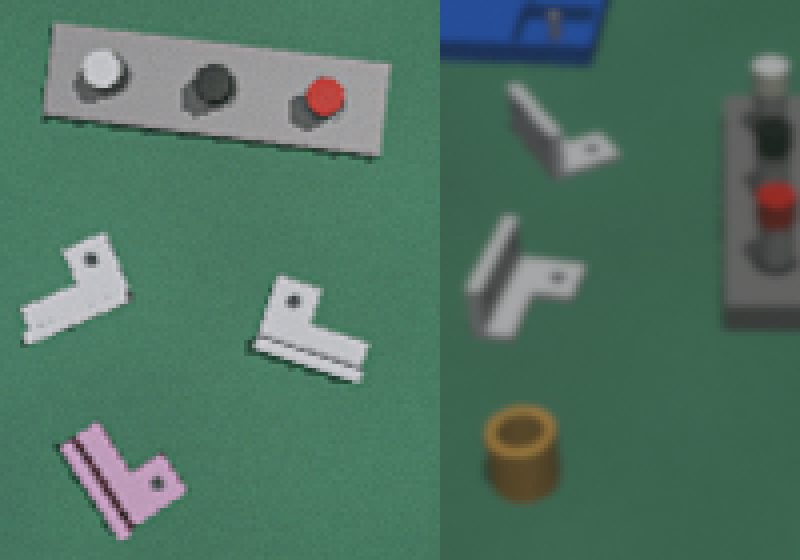

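The crop shows the left-hand bracket at (199,228): flange along its lower edge, foot upper right. The right-hand one is at (257,237), with its foot upper left. Pink at (210,275) has the left-hand form, so it's the decoy. All stand upright, and the caps from left to right are white, black, red.

```bash
cat >> h.py <<'E'
def blob(img,lo,hi,box,up=4):
    x0,y0,x1,y1=box
    c=cv2.resize(img[y0:y1,x0:x1],None,fx=up,fy=up,interpolation=cv2.INTER_CUBIC)
    m=cv2.inRange(cv2.cvtColor(c,cv2.COLOR_RGB2HSV),np.array(lo),np.array(hi))
    m=cv2.morphologyEx(m,cv2.MORPH_CLOSE,np.ones((5,5)))
    cs,_=cv2.findContours(m,cv2.RETR_EXTERNAL,cv2.CHAIN_APPROX_NONE)
    k=max(cs,key=cv2.contourArea)[:,0].astype(float)
    return (k+.5)/up-.5+[x0,y0]
E
python3 - <<'E'
from h import *
s=snapshot('top');I=s['image']
print('pinch',pinch_z)
def ctr(k): return cv2.minEnclosingCircle(k.astype(np.float32))
for n,lo,hi,box in [('white',(0,0,190),(179,60,255),(196,163,216,182)),('black',(0,0,0),(179,255,75),(228,166,244,184)),('red',(0,150,120),(179,255,255),(250,170,272,190))]:
    k=blob(I,lo,hi,box);c,r=ctr(k);print(n,np.round(c,1),round(r,1),np.round(ray(s,*c,.070),4))
k=blob(I,(10,100,60),(35,255,255),(300,225,328,253));c,r=ctr(k);print('sleeve',np.round(c,1),r,ray(s,*c,.036).round(4))
for n,box in [('L',(180,207,220,247)),('R',(235,215,280,257))]:
    k=blob(I,(0,0,110),(179,60,255),box)
    p=cv2.approxPolyDP(k.astype(np.float32)[:,None],2,True)[:,0]
    print(n);[print(q.round(1),ray(s,*q,.036).round(4),ray(s,*q,.005).round(4)) for q in p]
for n,lo,hi,box in [('blue',(105,150,60),(125,255,255),(90,195,170,290)),('orange',(8,140,120),(22,255,255),(355,200,435,290))]:
    k=blob(I,lo,hi,box);R=cv2.minAreaRect(k.astype(np.float32));
    P=np.array([ray(s,*q,.018) for q in cv2.boxPoints(R)]);print(n,R,P.round(4).tolist(),P.mean(0).round(4))
p=[ray(s,u,v,.026).round(4) for u,v in [(144,228),(401,222)]];print('posts',p)
E
```

```text
pinch 0.0187
white [204.9 171.7] 4.4 [0.6419 0.1228]
black [232.8 176.2] 5.4 [0.6289 0.0537]
red [260.9 178.8] 4.6 [ 0.6207 -0.0157]
sleeve [313.1 238.3] 7.396853446960449 [ 0.4686 -0.1452]
L
[206.1 212.9] [0.5399 0.1253] [0.54   0.1286]
[195.1 216.9] [0.5304 0.1535] [0.5303 0.1575]
[197.6 225.9] [0.5074 0.1476] [0.5066 0.1515]
[184.4 231.6] [0.4936 0.1815] [0.4925 0.1863]
[186.1 240.6] [0.4707 0.1775] [0.4689 0.1822]
[211.9 230.1] [0.4957 0.1116] [0.4946 0.1144]
R
[249.1 223.1] [0.5111 0.0164] [0.5104 0.0166]
[242.9 241.4] [0.4652 0.0334] [0.4633 0.0341]
[269.9 249.9] [ 0.442  -0.0346] [ 0.4394 -0.0358]
[271.9 240.6] [ 0.4653 -0.0403] [ 0.4633 -0.0417]
[258.1 235.9] [ 0.4782 -0.0057] [ 0.4766 -0.0061]
[259.9 226.4] [ 0.5022 -0.0107] [ 0.5012 -0.0113]
blue ((129.07057189941406, 244.978515625), (47.75810241699219, 66.33665466308594), 12.05078411102295) [[0.3938, 0.4061], [0.5597, 0.3689], [0.5309, 0.2484], [0.3654, 0.2864]] [0.4624 0.3274]
orange ((395.51177978515625, 244.60377502441406), (65.76136016845703, 46.633907318115234), 74.05460357666016) [[0.513, -0.2813], [0.5432, -0.3989], [0.3793, -0.4387], [0.3495, -0.3219]] [ 0.4462 -0.3602]
posts [array([0.5051, 0.2865]), array([ 0.5041, -0.374 ])]
```

```bash
cat >> h.py <<'E'
def plan(wps):
    """wps: (x,y,z,angle of tool y deg); prints call-end deltas in tool axes, rounded, propagating the rounding"""
    st=get_state();R=np.array(st['tool_rot']);p=np.array(st['position']);print('at',p.round(4),'t',st['t'],'w',round(st['gripper_width'],4))
    for x,y,z,a in wps:
        t=np.array([x,y,z]);cur=np.degrees(np.arctan2(R[1,1],R[0,1]))
        da=(a-cur+90)%180-90
        j6=np.arctan2(y,x)-np.radians(cur+da);j6=(j6+np.pi)%(2*np.pi)-np.pi
        n=max(1,int(np.ceil(max(np.linalg.norm(t-p)/.22,abs(da)/38))))
        for i in range(n,0,-1):
            d=np.round(R.T@(t-p)/i*100,1);az=round(-np.radians(da)/i,2)
            print('d',d.tolist(),'az',az,'j6',round(j6,2) if i==1 else '')
            p=p+R@d/100;R=R@cv2.Rodrigues(np.array([0,0,az]))[0];da+=np.degrees(az)
        print('  -> ',p.round(4))
E
python3 - <<'E'
from h import *
plan([(.4869,.146,.11,20.8),(.4869,.146,.012,20.8)])
E
```

```text
at [ 0.1838 -0.4915  0.2307] t 0.15 w 0.0855
d [12.7, -12.3, 3.0] az 0.39 j6 
d [7.1, -16.2, 3.0] az 0.39 j6 
d [0.4, -17.6, 3.1] az 0.39 j6 
d [-6.4, -16.4, 3.0] az 0.4 j6 3.07
  ->  [0.4866 0.1461 0.1103]
d [0.0, -0.0, 9.8] az -0.0 j6 3.07
  ->  [0.4866 0.1462 0.0123]
```

```bash
python3 - <<'E'
s=open('h.py').read()
s=s.replace("        da=(a-cur+90)%180-90\n        j6=np.arctan2(y,x)-np.radians(cur+da);j6=(j6+np.pi)%(2*np.pi)-np.pi\n",
"""        b=np.degrees(np.arctan2(y,x));j6=np.radians((b-a+90)%180-90)
        da=(b-np.degrees(j6)-cur+180)%360-180
""")
open('h.py','w').write(s)
E
python3 - <<'E'
from h import *
plan([(.4869,.146,.11,20.8),(.4869,.146,.012,20.8)])
E
```

```text
at [ 0.1838 -0.4915  0.2307] t 0.15 w 0.0855
d [12.7, -12.3, 3.0] az -0.39 j6 
d [16.4, -6.5, 3.0] az -0.4 j6 
d [17.6, 0.4, 3.1] az -0.39 j6 
d [16.2, 7.0, 3.0] az -0.4 j6 -0.07
  ->  [0.4869 0.1459 0.1103]
d [-0.0, 0.0, 9.8] az 0.0 j6 -0.07
  ->  [0.4869 0.146  0.0123]
```

arm_command(
  commands=[
    {"dx":2.5,"dy":-2.5,"dz":0.6,"az":-0.08,"hand":-0.2},
    {"dx":5,"dy":-5,"dz":1.2,"az":-0.16,"hand":-0.2},
    {"dx":7.6,"dy":-7.4,"dz":1.8,"az":-0.24,"hand":-0.2},
    {"dx":10.2,"dy":-9.9,"dz":2.4,"az":-0.32,"hand":-0.2},
    {"dx":12.7,"dy":-12.3,"dz":3,"az":-0.39,"hand":-0.2},
  ],
  squeeze=40,
)

```text
$.commands[0]: bad value
```

arm_command(
  commands=[
    {"dx":16.4,"dy":-6.5,"dz":3,"az":-0.4,"hand":-0.2},
    {"dx":16.4,"dy":-6.5,"dz":3,"az":-0.4,"hand":-0.2},
    {"dx":16.4,"dy":-6.5,"dz":3,"az":-0.4,"hand":-0.2},
    {"dx":16.4,"dy":-6.5,"dz":3,"az":-0.4,"hand":-0.2},
    {"dx":16.4,"dy":-6.5,"dz":3,"az":-0.4,"hand":-0.2},
  ],
)

```text
$.commands[0]: bad value
```

arm_command(
  commands=[
    {"dx":17.6,"dy":0.4,"dz":3.1,"az":-0.39,"hand":-0.2},
    {"dx":17.6,"dy":0.4,"dz":3.1,"az":-0.39,"hand":-0.2},
    {"dx":17.6,"dy":0.4,"dz":3.1,"az":-0.39,"hand":-0.2},
    {"dx":17.6,"dy":0.4,"dz":3.1,"az":-0.39,"hand":-0.2},
    {"dx":17.6,"dy":0.4,"dz":3.1,"az":-0.39,"hand":-0.2},
  ],
)

```text
$.commands[0]: bad value
```

arm_command(
  commands=[
    {"dx":16.2,"dy":7,"dz":3,"az":-0.4,"hand":-0.2},
    {"dx":16.2,"dy":7,"dz":3,"az":-0.4,"hand":-0.2},
    {"dx":16.2,"dy":7,"dz":3,"az":-0.4,"hand":-0.2},
    {"dx":16.2,"dy":7,"dz":3,"az":-0.4,"hand":-0.2},
    {"dx":16.2,"dy":7,"dz":3,"az":-0.4,"hand":-0.2},
  ],
)

```text
$.commands[0]: bad value
```

```bash
python3 - <<'E'
from h import *
plan([(.4869,.146,.012,20.8)]);print(get_state()['tool_rot'].round(3))
E
```

```text
at [ 0.1838 -0.4915  0.2307] t 0.15 w 0.0855
d [12.7, -12.3, 5.5] az -0.39 j6 
d [16.4, -6.5, 5.5] az -0.4 j6 
d [17.6, 0.4, 5.5] az -0.39 j6 
d [16.2, 7.0, 5.4] az -0.4 j6 -0.07
  ->  [0.4869 0.146  0.0123]
[[ 0.937  0.35  -0.   ]
 [ 0.35  -0.937  0.001]
 [ 0.    -0.001 -1.   ]]
```

arm_command(
  commands=[
    {"ax":0,"ay":0,"az":-0.08,"dx":2.5,"dy":-2.5,"dz":0.6,"hand":-0.2},
    {"ax":0,"ay":0,"az":-0.16,"dx":5,"dy":-5,"dz":1.2,"hand":-0.2},
    {"ax":0,"ay":0,"az":-0.24,"dx":7.6,"dy":-7.4,"dz":1.8,"hand":-0.2},
    {"ax":0,"ay":0,"az":-0.32,"dx":10.2,"dy":-9.9,"dz":2.4,"hand":-0.2},
    {"ax":0,"ay":0,"az":-0.39,"dx":12.7,"dy":-12.3,"dz":3,"hand":-0.2},
  ],
  squeeze=40,
)

```text
t: 0.65
position: [0.2601, -0.3306, 0.2008]
tool_rot: [[0.731, 0.682, -0.0], [0.682, -0.731, 0.0], [0.0, -0.0, -1.0]]
ft_force: [1.1, 0.6, 0.0]
gripper_width: 0.0513
gripper_force: 0.0
```

arm_command(
  commands=[
    {"ax":0,"ay":0,"az":-0.4,"dx":16.4,"dy":-6.5,"dz":3,"hand":-0.2},
    {"ax":0,"ay":0,"az":-0.4,"dx":16.4,"dy":-6.5,"dz":3,"hand":-0.2},
    {"ax":0,"ay":0,"az":-0.4,"dx":16.4,"dy":-6.5,"dz":3,"hand":-0.2},
    {"ax":0,"ay":0,"az":-0.4,"dx":16.4,"dy":-6.5,"dz":3,"hand":-0.2},
    {"ax":0,"ay":0,"az":-0.4,"dx":16.4,"dy":-6.5,"dz":3,"hand":-0.2},
  ],
)

```text
t: 1.15
position: [0.3364, -0.1701, 0.1704]
tool_rot: [[0.406, 0.914, -0.001], [0.914, -0.406, 0.001], [0.001, -0.001, -1.0]]
ft_force: [1.0, -0.5, 0.3]
gripper_width: 0.0509
gripper_force: 0.0
```

arm_command(
  commands=[
    {"ax":0,"ay":0,"az":-0.39,"dx":17.6,"dy":0.4,"dz":3.1,"hand":-0.2},
    {"ax":0,"ay":0,"az":-0.39,"dx":17.6,"dy":0.4,"dz":3.1,"hand":-0.2},
    {"ax":0,"ay":0,"az":-0.39,"dx":17.6,"dy":0.4,"dz":3.1,"hand":-0.2},
    {"ax":0,"ay":0,"az":-0.39,"dx":17.6,"dy":0.4,"dz":3.1,"hand":-0.2},
    {"ax":0,"ay":0,"az":-0.39,"dx":17.6,"dy":0.4,"dz":3.1,"hand":-0.2},
  ],
)

```text
t: 1.65
position: [0.412, -0.0121, 0.1394]
tool_rot: [[0.029, 1.0, -0.002], [1.0, -0.029, 0.001], [0.001, -0.002, -1.0]]
ft_force: [1.0, -0.1, -0.8]
gripper_width: 0.051
gripper_force: 0.0
```

arm_command(
  commands=[
    {"ax":0,"ay":0,"az":-0.4,"dx":16.2,"dy":7,"dz":3,"hand":-0.2},
    {"ax":0,"ay":0,"az":-0.4,"dx":16.2,"dy":7,"dz":3,"hand":-0.2},
    {"ax":0,"ay":0,"az":-0.4,"dx":16.2,"dy":7,"dz":3,"hand":-0.2},
    {"ax":0,"ay":0,"az":-0.4,"dx":16.2,"dy":7,"dz":3,"hand":-0.2},
    {"ax":0,"ay":0,"az":-0.4,"dx":16.2,"dy":7,"dz":3,"hand":-0.2},
  ],
)

```text
t: 2.15
position: [0.4876, 0.1468, 0.1092]
tool_rot: [[-0.361, 0.933, -0.002], [0.933, 0.361, -0.0], [0.0, -0.002, -1.0]]
ft_force: [-0.1, 0.1, 0.1]
gripper_width: 0.051
gripper_force: 0.0
```

```bash
python3 - <<'E'
from h import *
plan([(.4869,.146,.012,20.8)]);print(get_state()['tool_rot'].round(3))
snap('side','side1.png')
E
```

```text
at [0.4876 0.1468 0.1092] t 2.15 w 0.051
d [-0.1, -0.1, 9.7] az 0.01 j6 -0.07
  ->  [0.4868 0.1455 0.0122]
[[-0.361  0.933 -0.002]
 [ 0.933  0.361 -0.   ]
 [ 0.    -0.002 -1.   ]]
```

View pics/side1.png

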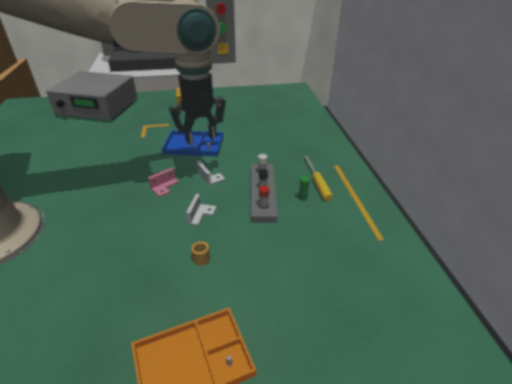

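The open fingers, at about (200,140), hang above the left-hand bracket at (208,172). Going down to grasp it.

arm_command(
  commands=[
    {"ax":0,"ay":0,"az":0,"dx":0,"dy":0,"dz":3,"hand":-0.2},
    {"ax":0,"ay":0,"az":0,"dx":0,"dy":0,"dz":6,"hand":-0.2},
    {"ax":0,"ay":0,"az":0,"dx":-0.1,"dy":-0.1,"dz":8.5,"hand":-0.2},
    {"ax":0,"ay":0,"az":0.01,"dx":-0.1,"dy":-0.1,"dz":9.7,"hand":-0.2},
    {"ax":0,"ay":0,"az":0.01,"dx":-0.1,"dy":-0.1,"dz":9.7,"hand":-0.2},
  ],
)

```text
t: 2.7
position: [0.4856, 0.1427, 0.0121]
tool_rot: [[-0.347, 0.938, -0.003], [0.938, 0.347, -0.001], [0.0, -0.003, -1.0]]
ft_force: [1.3, -0.0, -0.9]
gripper_width: 0.0513
gripper_force: 0.0
```

arm_command(
  commands=[
    {"ax":0,"ay":0,"az":0,"dx":0,"dy":0,"dz":0,"hand":0.4},
    {"ax":0,"ay":0,"az":0,"dx":0,"dy":0,"dz":0,"hand":1},
    {"ax":0,"ay":0,"az":0,"dx":0,"dy":0,"dz":0,"hand":1},
    {"ax":0,"ay":0,"az":0,"dx":0,"dy":0,"dz":0,"hand":1},
    {"ax":0,"ay":0,"az":0,"dx":0,"dy":0,"dz":0,"hand":1},
  ],
)

```text
t: 3.2
position: [0.4874, 0.1444, 0.0147]
tool_rot: [[-0.35, 0.937, 0.003], [0.937, 0.35, 0.0], [-0.001, 0.003, -1.0]]
ft_force: [-0.4, -0.6, 5.9]
gripper_width: 0.0072
gripper_force: 40.1
```

```bash
python3 - <<'E'
from h import *
p=get_state()['position']
plan([(p[0],p[1],.12,20.8),(.4025,-.3708,.12,13.65),(.4025,-.3708,.017,13.65)])
E
```

```text
at [0.4874 0.1444 0.0147] t 3.2 w 0.0072
d [-0.0, 0.0, -10.5] az -0.01 j6 -0.08
  ->  [0.4871 0.1444 0.1197]
d [-15.0, -8.8, -0.0] az 0.04 j6 
d [-15.4, -8.2, -0.0] az 0.04 j6 
d [-15.6, -7.6, -0.1] az 0.05 j6 -0.98
  ->  [ 0.402  -0.3705  0.1204]
d [-0.0, 0.0, 10.3] az -0.0 j6 -0.98
  ->  [ 0.4023 -0.3705  0.0174]
```

arm_command(
  commands=[
    {"ax":0,"ay":0,"az":0,"dx":0,"dy":0,"dz":-1,"hand":1},
    {"ax":0,"ay":0,"az":0,"dx":0,"dy":0,"dz":-3,"hand":1},
    {"ax":0,"ay":0,"az":0,"dx":0,"dy":0,"dz":-6,"hand":1},
    {"ax":0,"ay":0,"az":0,"dx":0,"dy":0,"dz":-9,"hand":1},
    {"ax":0,"ay":0,"az":0,"dx":0,"dy":0,"dz":-10.5,"hand":1},
  ],
)

```text
t: 3.7
position: [0.4873, 0.1446, 0.1218]
tool_rot: [[-0.35, 0.937, 0.004], [0.937, 0.35, 0.001], [-0.001, 0.004, -1.0]]
ft_force: [0.3, 0.6, 0.8]
gripper_width: 0.0072
gripper_force: 39.2
```

arm_command(
  commands=[
    {"ax":0,"ay":0,"az":0.01,"dx":-2,"dy":-1.2,"dz":0,"hand":1},
    {"ax":0,"ay":0,"az":0.02,"dx":-5,"dy":-3,"dz":0,"hand":1},
    {"ax":0,"ay":0,"az":0.03,"dx":-8.5,"dy":-5,"dz":0,"hand":1},
    {"ax":0,"ay":0,"az":0.04,"dx":-12,"dy":-7,"dz":0,"hand":1},
    {"ax":0,"ay":0,"az":0.04,"dx":-15,"dy":-8.8,"dz":0,"hand":1},
  ],
)

```text
t: 4.2
position: [0.4558, -0.0286, 0.1188]
tool_rot: [[-0.311, 0.95, 0.0], [0.95, 0.311, -0.0], [-0.0, 0.0, -1.0]]
ft_force: [0.6, -0.0, -0.3]
gripper_width: 0.0071
gripper_force: 39.3
```

arm_command(
  commands=[
    {"ax":0,"ay":0,"az":0.01,"dx":-3.1,"dy":-1.6,"dz":0,"hand":1},
    {"ax":0,"ay":0,"az":0.02,"dx":-6.2,"dy":-3.3,"dz":0,"hand":1},
    {"ax":0,"ay":0,"az":0.03,"dx":-9.3,"dy":-4.9,"dz":0,"hand":1},
    {"ax":0,"ay":0,"az":0.04,"dx":-12.4,"dy":-6.6,"dz":0,"hand":1},
    {"ax":0,"ay":0,"az":0.04,"dx":-15.4,"dy":-8.2,"dz":0,"hand":1},
  ],
)

```text
t: 4.7
position: [0.4259, -0.2002, 0.1189]
tool_rot: [[-0.273, 0.962, 0.0], [0.962, 0.273, -0.0], [-0.0, 0.0, -1.0]]
ft_force: [0.6, 0.1, -0.7]
gripper_width: 0.0073
gripper_force: 39.3
```

arm_command(
  commands=[
    {"ax":0,"ay":0,"az":0.01,"dx":-3.5,"dy":-1.7,"dz":0,"hand":1},
    {"ax":0,"ay":0,"az":0.02,"dx":-7.5,"dy":-3.7,"dz":0,"hand":1},
    {"ax":0,"ay":0,"az":0.04,"dx":-11.5,"dy":-5.6,"dz":0,"hand":1},
    {"ax":0,"ay":0,"az":0.05,"dx":-14.5,"dy":-7.1,"dz":0,"hand":1},
    {"ax":0,"ay":0,"az":0.05,"dx":-15.6,"dy":-7.6,"dz":0,"hand":1},
  ],
)

```text
t: 5.2
position: [0.395, -0.3723, 0.1186]
tool_rot: [[-0.222, 0.975, -0.0], [0.975, 0.222, -0.001], [-0.001, -0.0, -1.0]]
ft_force: [1.1, 0.2, -1.0]
gripper_width: 0.0069
gripper_force: 39.2
```

```bash
python3 - <<'E'
from h import *
plan([(.4025,-.3708,.019,13.65)]);print(get_state()['tool_rot'].round(3))
s=snap('side');cv2.imwrite('pics/side2.png',cv2.resize(s['image'][200:384,60:330,::-1],None,fx=2.5,fy=2.5,interpolation=2))
E
```

```text
at [ 0.395  -0.3723  0.1186] t 5.2 w 0.0069
d [-0.0, 0.8, 10.0] az -0.01 j6 -0.98
  ->  [ 0.4028 -0.3706  0.0186]
[[-0.222  0.975 -0.   ]
 [ 0.975  0.222 -0.001]
 [-0.001 -0.    -1.   ]]
```

View pics/side2.png

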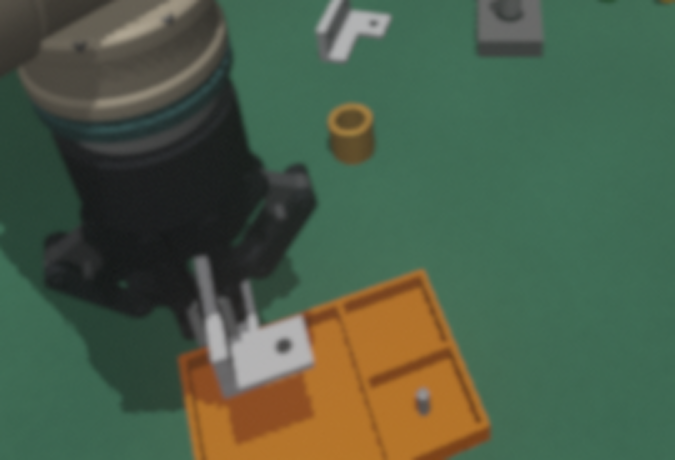

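The bracket hangs level in the grip over the orange bay, with its foot towards the cells, at about (250,340) in the crop. Lowering and releasing it.

arm_command(
  commands=[
    {"ax":0,"ay":0,"az":0,"dx":0,"dy":0.8,"dz":2,"hand":1},
    {"ax":0,"ay":0,"az":-0.01,"dx":0,"dy":0.8,"dz":5,"hand":1},
    {"ax":0,"ay":0,"az":-0.01,"dx":0,"dy":0.8,"dz":7.5,"hand":1},
    {"ax":0,"ay":0,"az":-0.01,"dx":0,"dy":0.8,"dz":9.3,"hand":1},
    {"ax":0,"ay":0,"az":-0.01,"dx":0,"dy":0.8,"dz":9.8,"hand":1},
  ],
)

```text
t: 5.75
position: [0.4034, -0.3655, 0.0187]
tool_rot: [[-0.236, 0.972, -0.003], [0.972, 0.236, 0.004], [0.004, -0.002, -1.0]]
ft_force: [-3.5, 5.0, 11.3]
gripper_width: 0.0068
gripper_force: 40.9
```

arm_command(
  commands=[
    {"ax":0,"ay":0,"az":0,"dx":0,"dy":0,"dz":0.1,"hand":1},
    {"ax":0,"ay":0,"az":0,"dx":0,"dy":0,"dz":0.2,"hand":1},
    {"ax":0,"ay":0,"az":0,"dx":0,"dy":0,"dz":0.2,"hand":0.4},
    {"ax":0,"ay":0,"az":0,"dx":0,"dy":0,"dz":0.2,"hand":0.4},
    {"ax":0,"ay":0,"az":0,"dx":0,"dy":0,"dz":0.2,"hand":0.4},
  ],
)

```text
t: 6.25
position: [0.4041, -0.3681, 0.0188]
tool_rot: [[-0.235, 0.972, 0.001], [0.972, 0.235, -0.001], [-0.001, 0.0, -1.0]]
ft_force: [-0.3, -0.3, 0.0]
gripper_width: 0.0258
gripper_force: 0.0
```

arm_command(
  commands=[
    {"ax":0,"ay":0,"az":0,"dx":0,"dy":0,"dz":-1,"hand":0.4},
    {"ax":0,"ay":0,"az":0,"dx":0,"dy":0,"dz":-3,"hand":0.4},
    {"ax":0,"ay":0,"az":0,"dx":0,"dy":0,"dz":-6,"hand":0.4},
    {"ax":0,"ay":0,"az":0,"dx":0,"dy":0,"dz":-10,"hand":0.4},
    {"ax":0,"ay":0,"az":0,"dx":0,"dy":0,"dz":-13,"hand":0.2},
  ],
)

```text
t: 6.75
position: [0.4041, -0.3683, 0.1518]
tool_rot: [[-0.235, 0.972, 0.002], [0.972, 0.235, -0.002], [-0.003, 0.001, -1.0]]
ft_force: [0.3, -0.6, -0.8]
gripper_width: 0.0338
gripper_force: 0.0
```

```bash
python3 - <<'E'
from h import *
plan([(.6289,.0537,.15,85),(.6289,.0537,.041,85)]);
s=snap('side');cv2.imwrite('pics/side3.png',cv2.resize(s['image'][200:384,60:330,::-1],None,fx=2.5,fy=2.5,interpolation=2))
E
```

```text
at [ 0.4041 -0.3683  0.1518] t 6.75 w 0.0338
d [11.9, 10.6, 0.0] az -0.42 j6 
d [6.6, 14.5, 0.1] az -0.41 j6 
d [0.2, 15.9, 0.0] az -0.42 j6 -1.4
  ->  [0.6288 0.0532 0.1503]
d [0.0, 0.1, 10.9] az 0.0 j6 -1.4
  ->  [0.6291 0.054  0.0413]
```

View pics/side3.png

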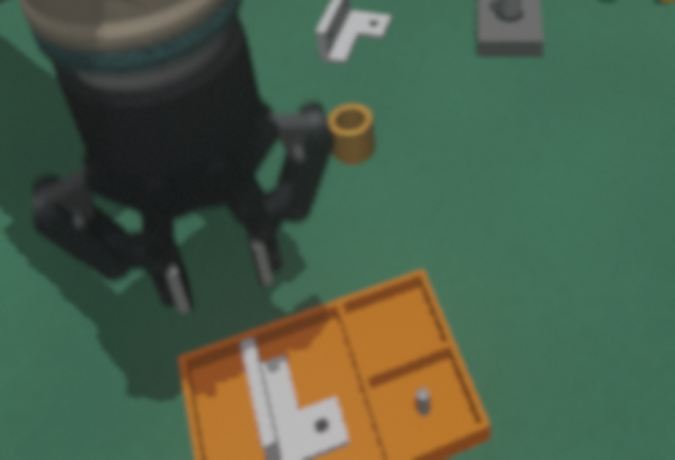

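The left bracket stands on its base in the orange bay, flange at (260,400) and foot hole at (321,425). Black cartridge next, closing across the rack.

```bash
python3 - <<'E'
from h import *
plan([(.6308,.0536,.15,-8.7),(.6308,.0536,.042,-8.7),(.6308,.0536,.15,-8.7),(.4899,-.3197,.15,-20),(.4899,-.3197,.039,-20)])
E
```

```text
at [ 0.4056 -0.3698  0.1574] t 6.8 w 0.0342
d [12.0, 10.6, 0.2] az 0.13 j6 
d [13.2, 9.0, 0.2] az 0.13 j6 
d [14.3, 7.2, 0.2] az 0.13 j6 0.24
  ->  [0.6312 0.0538 0.1497]
d [0.0, -0.1, 10.8] az -0.0 j6 0.24
  ->  [0.6311 0.0531 0.0417]
d [-0.0, 0.1, -10.8] az -0.0 j6 0.24
  ->  [0.6312 0.0538 0.1497]
d [-19.5, -4.1, 0.1] az 0.1 j6 
d [-19.9, -2.2, 0.1] az 0.1 j6 -0.23
  ->  [ 0.4899 -0.3198  0.1496]
d [0.1, -0.1, 11.1] az -0.0 j6 -0.23
  ->  [ 0.4901 -0.3195  0.0386]
```

arm_command(
  commands=[
    {"ax":0,"ay":0,"az":0.03,"dx":2.4,"dy":2.1,"dz":0,"hand":0},
    {"ax":0,"ay":0,"az":0.06,"dx":4.8,"dy":4.2,"dz":0,"hand":0},
    {"ax":0,"ay":0,"az":0.09,"dx":7.2,"dy":6.4,"dz":0.1,"hand":-0.2},
    {"ax":0,"ay":0,"az":0.12,"dx":9.6,"dy":8.5,"dz":0.2,"hand":-0.2},
    {"ax":0,"ay":0,"az":0.13,"dx":12,"dy":10.6,"dz":0.2,"hand":-0.2},
  ],
)

```text
t: 7.3
position: [0.4792, -0.2253, 0.1469]
tool_rot: [[-0.106, 0.994, 0.001], [0.994, 0.106, -0.0], [-0.0, 0.001, -1.0]]
ft_force: [0.6, 0.4, -0.2]
gripper_width: 0.0511
gripper_force: 0.0
```

arm_command(
  commands=[
    {"ax":0,"ay":0,"az":0.03,"dx":2.6,"dy":1.8,"dz":0,"hand":-0.2},
    {"ax":0,"ay":0,"az":0.06,"dx":5.3,"dy":3.6,"dz":0,"hand":-0.2},
    {"ax":0,"ay":0,"az":0.09,"dx":7.9,"dy":5.4,"dz":0.1,"hand":-0.2},
    {"ax":0,"ay":0,"az":0.12,"dx":10.6,"dy":7.2,"dz":0.2,"hand":-0.2},
    {"ax":0,"ay":0,"az":0.13,"dx":13.2,"dy":9,"dz":0.2,"hand":-0.2},
  ],
)

```text
t: 7.8
position: [0.5546, -0.0843, 0.1449]
tool_rot: [[0.024, 1.0, 0.001], [1.0, -0.024, -0.0], [-0.0, 0.001, -1.0]]
ft_force: [-0.1, -0.4, 0.5]
gripper_width: 0.0516
gripper_force: 0.0
```

arm_command(
  commands=[
    {"ax":0,"ay":0,"az":0.03,"dx":3,"dy":1.5,"dz":0,"hand":-0.2},
    {"ax":0,"ay":0,"az":0.07,"dx":7,"dy":3.5,"dz":0,"hand":-0.2},
    {"ax":0,"ay":0,"az":0.1,"dx":11,"dy":5.5,"dz":0.1,"hand":-0.2},
    {"ax":0,"ay":0,"az":0.13,"dx":14.3,"dy":7.2,"dz":0.2,"hand":-0.2},
    {"ax":0,"ay":0,"az":0.13,"dx":14.3,"dy":7.2,"dz":0.2,"hand":-0.2},
  ],
)

```text
t: 8.3
position: [0.6303, 0.0599, 0.1422]
tool_rot: [[0.149, 0.989, 0.0], [0.989, -0.149, 0.001], [0.001, 0.0, -1.0]]
ft_force: [-0.0, -0.2, 0.2]
gripper_width: 0.0513
gripper_force: 0.0
```

```bash
python3 - <<'E'
from h import *
plan([(.6308,.0536,.042,-8.7)])
E
```

```text
at [0.6303 0.0599 0.1422] t 8.3 w 0.0513
d [-0.6, 0.1, 10.0] az 0.0 j6 0.24
  ->  [0.6304 0.0539 0.0422]
```

arm_command(
  commands=[
    {"ax":0,"ay":0,"az":0,"dx":0,"dy":0,"dz":2,"hand":-0.2},
    {"ax":0,"ay":0,"az":0,"dx":0,"dy":0,"dz":4,"hand":-0.2},
    {"ax":0,"ay":0,"az":0,"dx":0,"dy":0,"dz":5,"hand":-0.2},
    {"ax":0,"ay":0,"az":0,"dx":0,"dy":0,"dz":5,"hand":-0.2},
    {"ax":0,"ay":0,"az":0,"dx":0,"dy":0,"dz":5,"hand":-0.2},
  ],
)

```text
t: 8.8
position: [0.6297, 0.0553, 0.0933]
tool_rot: [[0.153, 0.988, 0.001], [0.988, -0.153, -0.0], [0.0, 0.001, -1.0]]
ft_force: [0.7, 0.1, 1.3]
gripper_width: 0.0512
gripper_force: 0.0
```

```bash
python3 - <<'E'
from h import *
plan([(.6308,.0536,.042,-8.7)])
E
```

```text
at [0.6297 0.0553 0.0933] t 8.8 w 0.0512
d [-0.2, 0.1, 5.1] az -0.0 j6 0.24
  ->  [0.6304 0.0532 0.0423]
```

arm_command(
  commands=[
    {"ax":0,"ay":0,"az":0,"dx":-0.2,"dy":0.1,"dz":2,"hand":-0.2},
    {"ax":0,"ay":0,"az":0,"dx":-0.2,"dy":0.1,"dz":4,"hand":-0.2},
    {"ax":0,"ay":0,"az":0,"dx":-0.2,"dy":0.1,"dz":5.1,"hand":-0.2},
    {"ax":0,"ay":0,"az":0,"dx":-0.2,"dy":0.1,"dz":5.1,"hand":-0.2},
    {"ax":0,"ay":0,"az":0,"dx":-0.2,"dy":0.1,"dz":5.1,"hand":0.2},
  ],
)

```text
t: 9.3
position: [0.6307, 0.0536, 0.0426]
tool_rot: [[0.152, 0.988, 0.002], [0.988, -0.152, -0.0], [0.0, 0.002, -1.0]]
ft_force: [-0.2, 0.1, 0.7]
gripper_width: 0.0381
gripper_force: 0.0
```

arm_command(
  commands=[
    {"ax":0,"ay":0,"az":0,"dx":0,"dy":0,"dz":0,"hand":1},
    {"ax":0,"ay":0,"az":0,"dx":0,"dy":0,"dz":0,"hand":1},
    {"ax":0,"ay":0,"az":0,"dx":0,"dy":0,"dz":0,"hand":1},
    {"ax":0,"ay":0,"az":0,"dx":0,"dy":0,"dz":0,"hand":1},
    {"ax":0,"ay":0,"az":0,"dx":0,"dy":0,"dz":0,"hand":1},
  ],
)

```text
t: 9.8
position: [0.631, 0.0536, 0.0431]
tool_rot: [[0.152, 0.988, 0.003], [0.988, -0.152, -0.0], [0.0, 0.003, -1.0]]
ft_force: [-1.6, 0.5, 5.2]
gripper_width: 0.0227
gripper_force: 39.3
```

arm_command(
  commands=[
    {"ax":0,"ay":0,"az":0,"dx":0,"dy":0,"dz":-1,"hand":1},
    {"ax":0,"ay":0,"az":0,"dx":0,"dy":0,"dz":-3,"hand":1},
    {"ax":0,"ay":0,"az":0,"dx":0,"dy":0,"dz":-6,"hand":1},
    {"ax":0,"ay":0,"az":0,"dx":0,"dy":0,"dz":-9,"hand":1},
    {"ax":0,"ay":0,"az":0,"dx":0,"dy":0,"dz":-10.8,"hand":1},
  ],
)

```text
t: 10.3
position: [0.6307, 0.0537, 0.1528]
tool_rot: [[0.152, 0.988, 0.003], [0.988, -0.152, 0.0], [0.001, 0.003, -1.0]]
ft_force: [0.2, 0.2, -0.2]
gripper_width: 0.0229
gripper_force: 39.3
```

```bash
python3 - <<'E'
from h import *
plan([(.4899,-.3197,.15,-20),(.4899,-.3197,.039,-20)])
s=snap('side');cv2.imwrite('pics/side4.png',cv2.resize(s['image'][60:260,150:350,::-1],None,fx=2.5,fy=2.5,interpolation=2))
E
```

```text
at [0.6307 0.0537 0.1528] t 10.3 w 0.0229
d [-19.5, -4.1, 0.1] az 0.1 j6 
d [-19.9, -2.2, 0.1] az 0.1 j6 -0.23
  ->  [ 0.4894 -0.32    0.1503]
d [0.0, 0.0, 11.1] az -0.0 j6 -0.23
  ->  [ 0.4897 -0.32    0.0393]
```

View pics/side4.png

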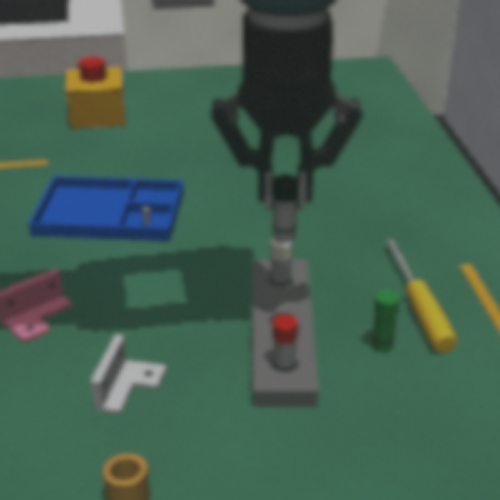

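The black cartridge is upright in the grip at (284,210), and red and white are still in the rack. Carrying it to the orange tray.

arm_command(
  commands=[
    {"ax":0,"ay":0,"az":0.02,"dx":-3,"dy":-0.6,"dz":0,"hand":1},
    {"ax":0,"ay":0,"az":0.04,"dx":-7,"dy":-1.5,"dz":0,"hand":1},
    {"ax":0,"ay":0,"az":0.06,"dx":-11.5,"dy":-2.4,"dz":0,"hand":1},
    {"ax":0,"ay":0,"az":0.08,"dx":-15.5,"dy":-3.3,"dz":0,"hand":1},
    {"ax":0,"ay":0,"az":0.1,"dx":-19.5,"dy":-4.1,"dz":0.1,"hand":1},
  ],
)

```text
t: 10.85
position: [0.5587, -0.1342, 0.1479]
tool_rot: [[0.251, 0.968, -0.001], [0.968, -0.251, 0.0], [-0.0, -0.001, -1.0]]
ft_force: [1.1, 0.3, -0.6]
gripper_width: 0.0228
gripper_force: 39.3
```

arm_command(
  commands=[
    {"ax":0,"ay":0,"az":0.02,"dx":-5,"dy":-0.5,"dz":0,"hand":1},
    {"ax":0,"ay":0,"az":0.04,"dx":-10,"dy":-1.1,"dz":0,"hand":1},
    {"ax":0,"ay":0,"az":0.06,"dx":-14.5,"dy":-1.6,"dz":0,"hand":1},
    {"ax":0,"ay":0,"az":0.08,"dx":-18,"dy":-2,"dz":0,"hand":1},
    {"ax":0,"ay":0,"az":0.1,"dx":-19.9,"dy":-2.2,"dz":0.1,"hand":1},
  ],
)

```text
t: 11.35
position: [0.487, -0.3226, 0.1468]
tool_rot: [[0.349, 0.937, -0.001], [0.937, -0.349, -0.0], [-0.0, -0.001, -1.0]]
ft_force: [1.1, 1.1, -1.0]
gripper_width: 0.0227
gripper_force: 39.3
```

arm_command(
  commands=[
    {"ax":0,"ay":0,"az":0,"dx":0,"dy":0,"dz":0,"hand":1},
    {"ax":0,"ay":0,"az":0,"dx":0,"dy":0,"dz":2,"hand":1},
    {"ax":0,"ay":0,"az":0,"dx":0,"dy":0,"dz":5,"hand":1},
    {"ax":0,"ay":0,"az":0,"dx":0,"dy":0,"dz":6,"hand":1},
    {"ax":0,"ay":0,"az":0,"dx":0,"dy":0,"dz":6,"hand":1},
  ],
)

```text
t: 11.85
position: [0.488, -0.3186, 0.0853]
tool_rot: [[0.345, 0.939, -0.003], [0.939, -0.345, 0.003], [0.001, -0.004, -1.0]]
ft_force: [-0.1, 0.4, -0.4]
gripper_width: 0.0227
gripper_force: 39.3
```

```bash
python3 - <<'E'
from h import *
plan([(.4899,-.3197,.04,-20)])
s=snap('side');cv2.imwrite('pics/side5.png',cv2.resize(s['image'][200:384,60:330,::-1],None,fx=2.5,fy=2.5,interpolation=2))
E
```

```text
at [ 0.488  -0.3186  0.0853] t 11.85 w 0.0227
d [-0.0, 0.2, 4.5] az -0.0 j6 -0.23
  ->  [ 0.4898 -0.3192  0.0403]
```

View pics/side5.png

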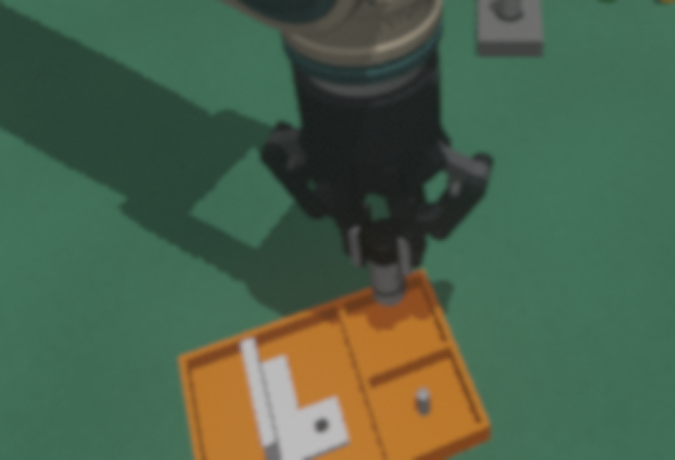

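The black cartridge is over the cartridge cell at (388,290). Lowering and releasing it, then planning the sleeve.

arm_command(
  commands=[
    {"ax":0,"ay":0,"az":0,"dx":0,"dy":0.2,"dz":1.5,"hand":1},
    {"ax":0,"ay":0,"az":0,"dx":0,"dy":0.2,"dz":3,"hand":1},
    {"ax":0,"ay":0,"az":0,"dx":0,"dy":0.2,"dz":4,"hand":1},
    {"ax":0,"ay":0,"az":0,"dx":0,"dy":0.2,"dz":4.5,"hand":1},
    {"ax":0,"ay":0,"az":0,"dx":0,"dy":0.2,"dz":4.6,"hand":1},
  ],
)

```text
t: 12.4
position: [0.4902, -0.3204, 0.0402]
tool_rot: [[0.346, 0.938, -0.001], [0.938, -0.346, 0.001], [0.0, -0.002, -1.0]]
ft_force: [0.3, 0.3, -1.2]
gripper_width: 0.0227
gripper_force: 39.3
```

arm_command(
  commands=[
    {"ax":0,"ay":0,"az":0,"dx":0,"dy":0,"dz":0.1,"hand":1},
    {"ax":0,"ay":0,"az":0,"dx":0,"dy":0,"dz":0.1,"hand":0.3},
    {"ax":0,"ay":0,"az":0,"dx":0,"dy":0,"dz":0.1,"hand":0.1},
    {"ax":0,"ay":0,"az":0,"dx":0,"dy":0,"dz":0.1,"hand":0},
    {"ax":0,"ay":0,"az":0,"dx":0,"dy":0,"dz":0.1,"hand":0},
  ],
)

```text
t: 12.9
position: [0.4907, -0.3208, 0.0406]
tool_rot: [[0.346, 0.938, 0.0], [0.938, -0.346, -0.0], [-0.0, 0.001, -1.0]]
ft_force: [-0.2, -0.1, -0.9]
gripper_width: 0.0429
gripper_force: 0.0
```

arm_command(
  commands=[
    {"ax":0,"ay":0,"az":0,"dx":0,"dy":0,"dz":-1,"hand":0},
    {"ax":0,"ay":0,"az":0,"dx":0,"dy":0,"dz":-3,"hand":0},
    {"ax":0,"ay":0,"az":0,"dx":0,"dy":0,"dz":-6,"hand":0},
    {"ax":0,"ay":0,"az":0,"dx":0,"dy":0,"dz":-10,"hand":0},
    {"ax":0,"ay":0,"az":0,"dx":0,"dy":0,"dz":-10,"hand":-0.4},
  ],
)

```text
t: 13.4
position: [0.493, -0.3225, 0.1482]
tool_rot: [[0.346, 0.938, 0.01], [0.938, -0.346, -0.007], [-0.004, 0.012, -1.0]]
ft_force: [-0.4, -0.6, 1.4]
gripper_width: 0.0556
gripper_force: 0.0
```

```bash
python3 - <<'E'
from h import *
plan([(.4686,-.1452,.1,-13),(.4686,-.1452,.012,-13)])
s=snap('side');cv2.imwrite('pics/side6.png',cv2.resize(s['image'][200:384,60:330,::-1],None,fx=2.5,fy=2.5,interpolation=2))
# sleeve check from side view: outline bottom/top
k=blob(s['image'],(8,100,40),(35,255,255),(180,232,225,275));r=cv2.boundingRect((k*10).astype(np.int32));print('sleeve bbox',np.array(r)/10)
for x in (-.018,.018): print(proj(s,(.4686+x,-.1452,.036)).round(1),proj(s,(.4686,-.1452+x,0)).round(1))
E
```

```text
at [ 0.493  -0.3225  0.1482] t 13.4 w 0.0556
d [15.8, -8.5, 4.7] az -0.13 j6 -0.07
  ->  [ 0.4683 -0.1452  0.0997]
d [0.1, -0.1, 8.8] az 0.0 j6 -0.07
  ->  [ 0.4684 -0.1447  0.0116]
sleeve bbox [194.1 244.8  14.3  20.1]
[191.7 247.8] [202.6 265.5]
[209.7 245.8] [201.9 252.5]
```

View pics/side6.png

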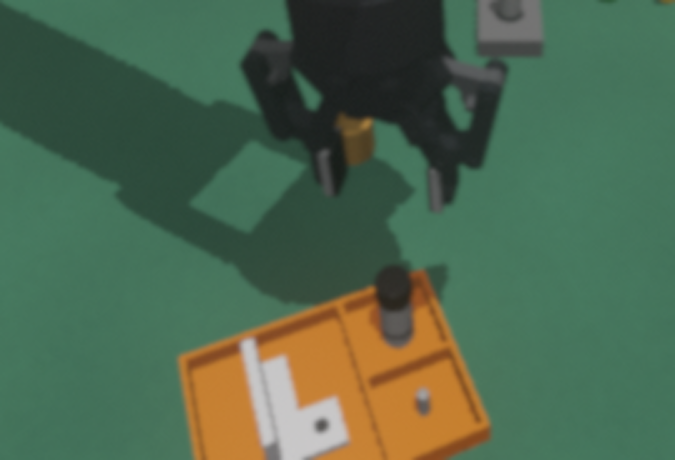

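The black cartridge stands in its cell at (395,310). The sleeve is next.

```bash
python3 - <<'E'
from h import *
plan([(.4686,-.1452,.1,13.65),(.4686,-.1452,.014,13.65)])
E
```

```text
at [ 0.4921 -0.3218  0.145 ] t 13.45 w 0.0597
d [15.8, -8.3, 4.4] az -0.59 j6 -0.54
  ->  [ 0.4691 -0.1451  0.1   ]
d [0.1, -0.1, 8.6] az -0.0 j6 -0.54
  ->  [ 0.4684 -0.1448  0.014 ]
```

arm_command(
  commands=[
    {"ax":0,"ay":0,"az":-0.12,"dx":4,"dy":-2,"dz":1,"hand":-0.4},
    {"ax":0,"ay":0,"az":-0.24,"dx":8,"dy":-4,"dz":2,"hand":-0.4},
    {"ax":0,"ay":0,"az":-0.36,"dx":12,"dy":-6,"dz":3,"hand":-0.4},
    {"ax":0,"ay":0,"az":-0.48,"dx":15,"dy":-8,"dz":4,"hand":-0.4},
    {"ax":0,"ay":0,"az":-0.59,"dx":15.8,"dy":-8.3,"dz":4.4,"hand":-0.4},
  ],
)

```text
t: 13.95
position: [0.4656, -0.1404, 0.0946]
tool_rot: [[-0.242, 0.97, -0.003], [0.97, 0.242, 0.002], [0.002, -0.003, -1.0]]
ft_force: [0.3, -0.1, 0.8]
gripper_width: 0.0599
gripper_force: 0.0
```

arm_command(
  commands=[
    {"ax":0,"ay":0,"az":0,"dx":0,"dy":0,"dz":0,"hand":-0.4},
    {"ax":0,"ay":0,"az":0,"dx":0,"dy":0,"dz":1,"hand":-0.4},
    {"ax":0,"ay":0,"az":0,"dx":0,"dy":0,"dz":3,"hand":-0.4},
    {"ax":0,"ay":0,"az":0,"dx":0,"dy":0,"dz":4,"hand":-0.4},
    {"ax":0,"ay":0,"az":0,"dx":0,"dy":0,"dz":4,"hand":-0.4},
  ],
)

```text
t: 14.45
position: [0.4662, -0.1441, 0.0543]
tool_rot: [[-0.232, 0.973, -0.004], [0.973, 0.232, 0.001], [0.002, -0.003, -1.0]]
ft_force: [-0.7, -0.3, 0.2]
gripper_width: 0.06
gripper_force: 0.0
```

```bash
python3 - <<'E'
from h import *
plan([(.4686,-.1452,.014,13.65)])
E
```

```text
at [ 0.4662 -0.1441  0.0543] t 14.45 w 0.06
d [-0.2, 0.2, 4.0] az -0.0 j6 -0.54
  ->  [ 0.4685 -0.1455  0.0143]
```

arm_command(
  commands=[
    {"ax":0,"ay":0,"az":0,"dx":-0.2,"dy":0.2,"dz":1.5,"hand":-0.4},
    {"ax":0,"ay":0,"az":0,"dx":-0.2,"dy":0.2,"dz":3,"hand":-0.4},
    {"ax":0,"ay":0,"az":0,"dx":-0.2,"dy":0.2,"dz":4,"hand":-0.4},
    {"ax":0,"ay":0,"az":0,"dx":-0.2,"dy":0.2,"dz":4,"hand":-0.4},
    {"ax":0,"ay":0,"az":0,"dx":-0.2,"dy":0.2,"dz":4,"hand":0},
  ],
  squeeze=60,
)

```text
t: 14.95
position: [0.47, -0.1455, 0.0169]
tool_rot: [[-0.234, 0.972, 0.001], [0.972, 0.234, -0.0], [-0.0, 0.0, -1.0]]
ft_force: [-0.1, -0.4, 0.1]
gripper_width: 0.0468
gripper_force: 0.0
```

arm_command(
  commands=[
    {"ax":0,"ay":0,"az":0,"dx":0,"dy":0,"dz":0,"hand":1},
    {"ax":0,"ay":0,"az":0,"dx":0,"dy":0,"dz":0,"hand":1},
    {"ax":0,"ay":0,"az":0,"dx":0,"dy":0,"dz":0,"hand":1},
    {"ax":0,"ay":0,"az":0,"dx":0,"dy":0,"dz":0,"hand":1},
    {"ax":0,"ay":0,"az":0,"dx":0,"dy":0,"dz":0,"hand":1},
  ],
)

```text
t: 15.45
position: [0.4706, -0.1457, 0.0177]
tool_rot: [[-0.235, 0.972, 0.002], [0.972, 0.235, -0.001], [-0.002, 0.002, -1.0]]
ft_force: [0.3, 0.0, 5.8]
gripper_width: 0.034
gripper_force: 60.1
```

arm_command(
  commands=[
    {"ax":0,"ay":0,"az":0,"dx":0,"dy":0,"dz":-1,"hand":1},
    {"ax":0,"ay":0,"az":0,"dx":0,"dy":0,"dz":-3,"hand":1},
    {"ax":0,"ay":0,"az":0,"dx":0,"dy":0,"dz":-6,"hand":1},
    {"ax":0,"ay":0,"az":0,"dx":0,"dy":0,"dz":-9,"hand":1},
    {"ax":0,"ay":0,"az":0,"dx":0,"dy":0,"dz":-10.5,"hand":1},
  ],
)

```text
t: 15.95
position: [0.4706, -0.1455, 0.1245]
tool_rot: [[-0.235, 0.972, 0.004], [0.972, 0.235, -0.001], [-0.002, 0.003, -1.0]]
ft_force: [0.3, -0.1, -2.8]
gripper_width: 0.0337
gripper_force: 60.2
```

```bash
python3 - <<'E'
from h import *
s=snapshot('top')
k=blob(s['image'],(0,0,150),(179,70,255),(393,214,408,230),6);print('post px',k.mean(0).round(1),k.min(0).round(1),k.max(0).round(1))
u,v=k.mean(0);print(ray(s,u,v,.022))
plan([(.504,-.3745,.12,13.65),(.504,-.3745,.018,13.65)])
E
```

```text
post px [401.8 222.3] [400.8 220.9] [403.1 223.6]
[ 0.50318458 -0.37746909]
at [ 0.4713 -0.1458  0.1263] t 16.0 w 0.034
d [-11.5, -1.1, 0.3] az -0.0 j6 
d [-11.5, -1.1, 0.4] az -0.0 j6 -0.88
  ->  [ 0.504  -0.3745  0.12  ]
d [0.0, -0.1, 10.2] az -0.0 j6 -0.88
  ->  [ 0.5036 -0.375   0.018 ]
```

arm_command(
  commands=[
    {"ax":0,"ay":0,"az":0,"dx":-2,"dy":-0.2,"dz":0,"hand":1},
    {"ax":0,"ay":0,"az":0,"dx":-4.4,"dy":-0.4,"dz":0,"hand":1},
    {"ax":0,"ay":0,"az":0,"dx":-6.8,"dy":-0.6,"dz":0.2,"hand":1},
    {"ax":0,"ay":0,"az":0,"dx":-9.2,"dy":-0.9,"dz":0.2,"hand":1},
    {"ax":0,"ay":0,"az":0,"dx":-11.5,"dy":-1.1,"dz":0.3,"hand":1},
  ],
)

```text
t: 16.5
position: [0.4857, -0.2603, 0.1175]
tool_rot: [[-0.235, 0.972, -0.001], [0.972, 0.235, 0.001], [0.001, -0.001, -1.0]]
ft_force: [0.1, 0.8, -1.9]
gripper_width: 0.034
gripper_force: 60.2
```

arm_command(
  commands=[
    {"ax":0,"ay":0,"az":0,"dx":-3,"dy":-0.3,"dz":0.3,"hand":1},
    {"ax":0,"ay":0,"az":0,"dx":-6,"dy":-0.6,"dz":0.3,"hand":1},
    {"ax":0,"ay":0,"az":0,"dx":-9,"dy":-0.9,"dz":0.3,"hand":1},
    {"ax":0,"ay":0,"az":0,"dx":-11,"dy":-1.1,"dz":0.4,"hand":1},
    {"ax":0,"ay":0,"az":0,"dx":-11.6,"dy":-1.1,"dz":0.4,"hand":1},
  ],
)

```text
t: 17.0
position: [0.5019, -0.3764, 0.1129]
tool_rot: [[-0.233, 0.972, -0.002], [0.972, 0.233, 0.001], [0.001, -0.001, -1.0]]
ft_force: [-0.0, 0.2, -2.5]
gripper_width: 0.0339
gripper_force: 60.2
```

arm_command(
  commands=[
    {"ax":0,"ay":0,"az":0,"dx":0,"dy":0,"dz":0,"hand":1},
    {"ax":0,"ay":0,"az":0,"dx":0,"dy":0,"dz":2,"hand":1},
    {"ax":0,"ay":0,"az":0,"dx":0,"dy":0,"dz":4.5,"hand":1},
    {"ax":0,"ay":0,"az":0,"dx":0,"dy":0,"dz":5,"hand":1},
    {"ax":0,"ay":0,"az":0,"dx":0,"dy":0,"dz":5,"hand":1},
  ],
)

```text
t: 17.5
position: [0.5022, -0.3736, 0.0634]
tool_rot: [[-0.236, 0.972, -0.002], [0.972, 0.236, 0.002], [0.002, -0.001, -1.0]]
ft_force: [0.6, 0.1, -2.2]
gripper_width: 0.034
gripper_force: 60.2
```

```bash
python3 - <<'E'
from h import *
plan([(.5035,-.3763,.022,13.65)])
s=snap('side');cv2.imwrite('pics/side7.png',cv2.resize(s['image'][250:384,120:290,::-1],None,fx=4,fy=4,interpolation=2))
p=get_state()['position'];print((proj(s,(p[0],p[1],p[2]-.018))-[120,250])*4,(proj(s,(.5035,-.3763,.026))-[120,250])*4)
E
```

```text
at [ 0.5022 -0.3736  0.0634] t 17.5 w 0.034
d [-0.3, 0.1, 4.1] az -0.0 j6 -0.88
  ->  [ 0.5038 -0.3762  0.0224]
[433.88902272 394.86665498] [438.52048948 428.01707538]
```

View pics/side7.png

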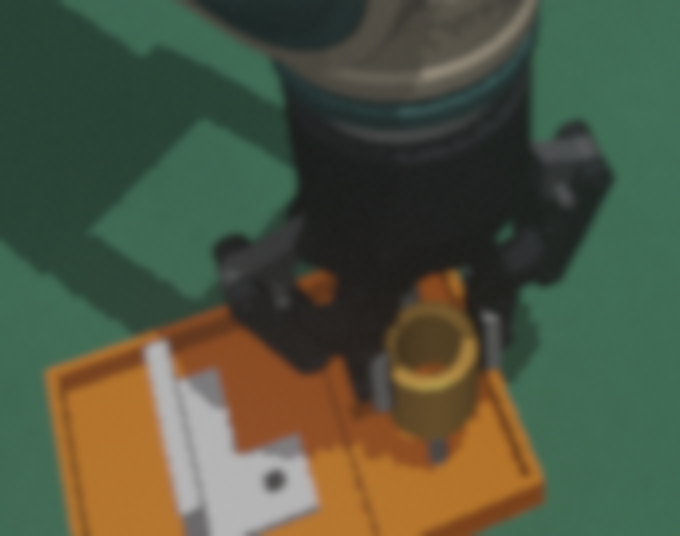

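The sleeve hangs level, centred under the TCP at (431,390), with the post just showing below it at (438,450). The projection agrees, so I'm lowering it with the small correction.

arm_command(
  commands=[
    {"ax":0,"ay":0,"az":0,"dx":-0.3,"dy":0.1,"dz":0,"hand":1},
    {"ax":0,"ay":0,"az":0,"dx":-0.3,"dy":0.1,"dz":1.2,"hand":1},
    {"ax":0,"ay":0,"az":0,"dx":-0.3,"dy":0.1,"dz":2.4,"hand":1},
    {"ax":0,"ay":0,"az":0,"dx":-0.3,"dy":0.1,"dz":3.4,"hand":1},
    {"ax":0,"ay":0,"az":0,"dx":-0.3,"dy":0.1,"dz":4,"hand":1},
  ],
)

```text
t: 18.05
position: [0.5035, -0.377, 0.0222]
tool_rot: [[-0.235, 0.972, -0.002], [0.972, 0.235, 0.002], [0.002, -0.002, -1.0]]
ft_force: [-0.1, -0.7, -2.4]
gripper_width: 0.0338
gripper_force: 60.2
```

arm_command(
  commands=[
    {"ax":0,"ay":0,"az":0,"dx":0,"dy":0,"dz":0.1,"hand":1},
    {"ax":0,"ay":0,"az":0,"dx":0,"dy":0,"dz":0.1,"hand":1},
    {"ax":0,"ay":0,"az":0,"dx":0,"dy":0,"dz":0.1,"hand":0},
    {"ax":0,"ay":0,"az":0,"dx":0,"dy":0,"dz":0.1,"hand":-0.1},
    {"ax":0,"ay":0,"az":0,"dx":0,"dy":0,"dz":0.1,"hand":-0.1},
  ],
)

```text
t: 18.55
position: [0.5046, -0.3779, 0.024]
tool_rot: [[-0.235, 0.972, 0.001], [0.972, 0.235, -0.001], [-0.001, 0.001, -1.0]]
ft_force: [-1.1, -0.1, -0.1]
gripper_width: 0.0469
gripper_force: 0.0
```

arm_command(
  commands=[
    {"ax":0,"ay":0,"az":0,"dx":0,"dy":0,"dz":-1,"hand":-0.1},
    {"ax":0,"ay":0,"az":0,"dx":0,"dy":0,"dz":-3,"hand":-0.1},
    {"ax":0,"ay":0,"az":0,"dx":0,"dy":0,"dz":-6,"hand":-0.1},
    {"ax":0,"ay":0,"az":0,"dx":0,"dy":0,"dz":-10,"hand":-0.1},
    {"ax":0,"ay":0,"az":0,"dx":0,"dy":0,"dz":-11,"hand":-0.2},
  ],
)

```text
t: 19.05
position: [0.506, -0.3791, 0.1402]
tool_rot: [[-0.235, 0.972, 0.007], [0.972, 0.235, -0.006], [-0.008, 0.006, -1.0]]
ft_force: [-0.2, -0.5, 0.8]
gripper_width: 0.0513
gripper_force: 0.0
```

```bash
python3 - <<'E'
from h import *
plan([(.4574,-.0019,.11,-18.8),(.4574,-.0019,.015,-18.8)])
s=snap('side');cv2.imwrite('pics/side8.png',cv2.resize(s['image'][130:384,110:330,::-1],None,fx=2.3,fy=2.3,interpolation=2))
E
```

```text
at [ 0.506  -0.3791  0.1402] t 19.05 w 0.0513
d [18.9, 2.1, 1.4] az 0.28 j6 
d [18.7, -3.3, 1.3] az 0.29 j6 0.32
  ->  [ 0.4573 -0.0024  0.1105]
d [0.1, -0.1, 9.5] az -0.0 j6 0.32
  ->  [ 0.4574 -0.0017  0.0154]
```

View pics/side8.png

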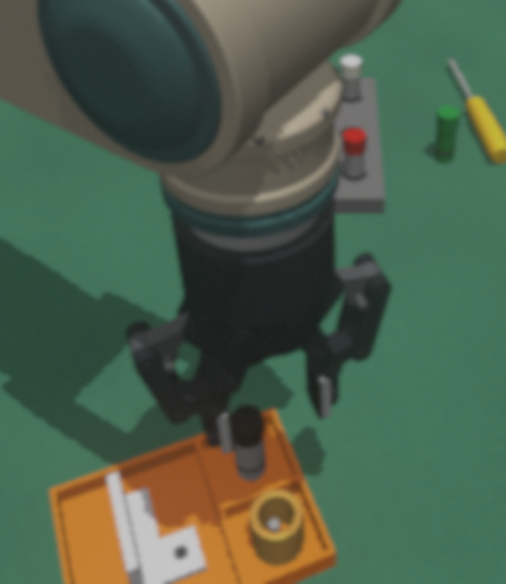

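The sleeve stands over the post at (276,525), with the black cartridge and bracket undisturbed. On to the right-hand bracket.

arm_command(
  commands=[
    {"ax":0,"ay":0,"az":0.05,"dx":3.5,"dy":0.4,"dz":0,"hand":-0.2},
    {"ax":0,"ay":0,"az":0.11,"dx":7.5,"dy":0.8,"dz":0,"hand":-0.2},
    {"ax":0,"ay":0,"az":0.17,"dx":11.5,"dy":1.3,"dz":0.4,"hand":-0.2},
    {"ax":0,"ay":0,"az":0.23,"dx":15.2,"dy":1.7,"dz":1,"hand":-0.2},
    {"ax":0,"ay":0,"az":0.28,"dx":18.9,"dy":2.1,"dz":1.4,"hand":-0.2},
  ],
  squeeze=40,
)

```text
t: 19.6
position: [0.4794, -0.1873, 0.118]
tool_rot: [[0.045, 0.999, -0.001], [0.999, -0.045, 0.001], [0.001, -0.001, -1.0]]
ft_force: [0.9, -0.3, -0.0]
gripper_width: 0.0509
gripper_force: 0.0
```

arm_command(
  commands=[
    {"ax":0,"ay":0,"az":0.06,"dx":4,"dy":-0.7,"dz":0.3,"hand":-0.2},
    {"ax":0,"ay":0,"az":0.12,"dx":8,"dy":-1.4,"dz":0.6,"hand":-0.2},
    {"ax":0,"ay":0,"az":0.18,"dx":12,"dy":-2.1,"dz":0.9,"hand":-0.2},
    {"ax":0,"ay":0,"az":0.24,"dx":16,"dy":-2.8,"dz":1.2,"hand":-0.2},
    {"ax":0,"ay":0,"az":0.29,"dx":18.7,"dy":-3.3,"dz":1.3,"hand":-0.2},
  ],
)

```text
t: 20.1
position: [0.4541, 0.0015, 0.1052]
tool_rot: [[0.328, 0.945, -0.002], [0.945, -0.328, 0.0], [-0.0, -0.002, -1.0]]
ft_force: [-0.2, 0.2, 0.2]
gripper_width: 0.0508
gripper_force: 0.0
```

arm_command(
  commands=[
    {"ax":0,"ay":0,"az":0,"dx":0,"dy":0,"dz":1,"hand":-0.2},
    {"ax":0,"ay":0,"az":0,"dx":0,"dy":0,"dz":3,"hand":-0.2},
    {"ax":0,"ay":0,"az":0,"dx":0,"dy":0,"dz":5,"hand":-0.2},
    {"ax":0,"ay":0,"az":0,"dx":0,"dy":0,"dz":5,"hand":-0.2},
    {"ax":0,"ay":0,"az":0,"dx":0,"dy":0,"dz":5,"hand":-0.2},
  ],
)

```text
t: 20.6
position: [0.4551, -0.0012, 0.056]
tool_rot: [[0.327, 0.945, -0.001], [0.945, -0.327, -0.0], [-0.0, -0.001, -1.0]]
ft_force: [1.1, 0.1, 0.2]
gripper_width: 0.0514
gripper_force: 0.0
```

```bash
python3 - <<'E'
from h import *
plan([(.4574,-.0019,.015,-18.8)])
E
```

```text
at [ 0.4551 -0.0012  0.056 ] t 20.6 w 0.0514
d [0.0, 0.2, 4.1] az -0.01 j6 0.32
  ->  [ 0.4569 -0.0018  0.015 ]
```

arm_command(
  commands=[
    {"ax":0,"ay":0,"az":0,"dx":0,"dy":0.2,"dz":1.5,"hand":-0.2},
    {"ax":0,"ay":0,"az":0,"dx":0,"dy":0.2,"dz":3,"hand":-0.2},
    {"ax":0,"ay":0,"az":0,"dx":0,"dy":0.2,"dz":4.1,"hand":-0.2},
    {"ax":0,"ay":0,"az":0,"dx":0,"dy":0.2,"dz":4.1,"hand":-0.2},
    {"ax":0,"ay":0,"az":0,"dx":0,"dy":0.2,"dz":4.1,"hand":0.3},
  ],
)

```text
t: 21.1
position: [0.4577, -0.0015, 0.016]
tool_rot: [[0.327, 0.945, 0.001], [0.945, -0.327, -0.0], [0.0, 0.001, -1.0]]
ft_force: [0.4, 0.0, 0.8]
gripper_width: 0.0382
gripper_force: 0.0
```

arm_command(
  commands=[
    {"ax":0,"ay":0,"az":0,"dx":0,"dy":0,"dz":0,"hand":1},
    {"ax":0,"ay":0,"az":0,"dx":0,"dy":0,"dz":0,"hand":1},
    {"ax":0,"ay":0,"az":0,"dx":0,"dy":0,"dz":0,"hand":1},
    {"ax":0,"ay":0,"az":0,"dx":0,"dy":0,"dz":0,"hand":1},
    {"ax":0,"ay":0,"az":0,"dx":0,"dy":0,"dz":0,"hand":1},
  ],
)

```text
t: 21.6
position: [0.4579, -0.0015, 0.0162]
tool_rot: [[0.327, 0.945, 0.002], [0.945, -0.327, -0.0], [0.0, 0.002, -1.0]]
ft_force: [-1.4, -0.4, 6.0]
gripper_width: 0.007
gripper_force: 40.5
```

arm_command(
  commands=[
    {"ax":0,"ay":0,"az":0,"dx":0,"dy":0,"dz":-1,"hand":1},
    {"ax":0,"ay":0,"az":0,"dx":0,"dy":0,"dz":-3,"hand":1},
    {"ax":0,"ay":0,"az":0,"dx":0,"dy":0,"dz":-6,"hand":1},
    {"ax":0,"ay":0,"az":0,"dx":0,"dy":0,"dz":-9,"hand":1},
    {"ax":0,"ay":0,"az":0,"dx":0,"dy":0,"dz":-10.5,"hand":1},
  ],
)

```text
t: 22.1
position: [0.4581, -0.0014, 0.1235]
tool_rot: [[0.327, 0.945, 0.004], [0.945, -0.327, -0.0], [0.001, 0.004, -1.0]]
ft_force: [-0.2, 0.4, -1.3]
gripper_width: 0.0077
gripper_force: 39.6
```

```bash
python3 - <<'E'
from h import *
plan([(.4185,.3373,.12,-12.6),(.4185,.3373,.022,-12.6)])
E
```

```text
at [ 0.4581 -0.0014  0.1235] t 22.1 w 0.0077
d [15.4, -7.4, 0.2] az -0.06 j6 
d [15.7, -6.5, 0.1] az -0.05 j6 0.9
  ->  [0.4182 0.337  0.1202]
d [0.0, -0.0, 9.8] az -0.0 j6 0.9
  ->  [0.4186 0.337  0.0222]
```

arm_command(
  commands=[
    {"ax":0,"ay":0,"az":-0.01,"dx":2.5,"dy":-1.2,"dz":0,"hand":1},
    {"ax":0,"ay":0,"az":-0.02,"dx":5.6,"dy":-2.7,"dz":0,"hand":1},
    {"ax":0,"ay":0,"az":-0.03,"dx":9,"dy":-4.3,"dz":0,"hand":1},
    {"ax":0,"ay":0,"az":-0.05,"dx":12.2,"dy":-5.9,"dz":0.1,"hand":1},
    {"ax":0,"ay":0,"az":-0.06,"dx":15.4,"dy":-7.4,"dz":0.2,"hand":1},
  ],
)

```text
t: 22.6
position: [0.4371, 0.1697, 0.1187]
tool_rot: [[0.269, 0.963, 0.0], [0.963, -0.269, -0.0], [-0.0, 0.0, -1.0]]
ft_force: [0.1, -0.2, -1.3]
gripper_width: 0.0069
gripper_force: 39.6
```

arm_command(
  commands=[
    {"ax":0,"ay":0,"az":-0.01,"dx":3.5,"dy":-1.5,"dz":0,"hand":1},
    {"ax":0,"ay":0,"az":-0.02,"dx":7.5,"dy":-3.1,"dz":0,"hand":1},
    {"ax":0,"ay":0,"az":-0.04,"dx":11.5,"dy":-4.8,"dz":0,"hand":1},
    {"ax":0,"ay":0,"az":-0.05,"dx":14.7,"dy":-6.1,"dz":0.1,"hand":1},
    {"ax":0,"ay":0,"az":-0.05,"dx":15.7,"dy":-6.5,"dz":0.1,"hand":1},
  ],
)

```text
t: 23.1
position: [0.4162, 0.3396, 0.1172]
tool_rot: [[0.218, 0.976, -0.001], [0.976, -0.218, 0.0], [0.0, -0.001, -1.0]]
ft_force: [0.6, -0.6, -0.8]
gripper_width: 0.0067
gripper_force: 39.6
```

arm_command(
  commands=[
    {"ax":0,"ay":0,"az":0,"dx":0,"dy":0,"dz":0,"hand":1},
    {"ax":0,"ay":0,"az":0,"dx":0,"dy":0,"dz":2,"hand":1},
    {"ax":0,"ay":0,"az":0,"dx":0,"dy":0,"dz":4.5,"hand":1},
    {"ax":0,"ay":0,"az":0,"dx":0,"dy":0,"dz":5.5,"hand":1},
    {"ax":0,"ay":0,"az":0,"dx":0,"dy":0,"dz":5.5,"hand":1},
  ],
)

```text
t: 23.6
position: [0.4169, 0.3354, 0.0608]
tool_rot: [[0.223, 0.975, -0.003], [0.975, -0.223, -0.002], [-0.003, -0.002, -1.0]]
ft_force: [-0.3, 0.4, -0.3]
gripper_width: 0.0069
gripper_force: 39.6
```

```bash
python3 - <<'E'
from h import *
plan([(.4185,.3373,.021,-12.6)])
s=snap('side');cv2.imwrite('pics/side9.png',cv2.resize(s['image'][50:230,110:310,::-1],None,fx=2.8,fy=2.8,interpolation=2))
E
```

```text
at [0.4169 0.3354 0.0608] t 23.6 w 0.0069
d [0.2, 0.1, 4.0] az -0.0 j6 0.9
  ->  [0.4182 0.337  0.0208]
```

View pics/side9.png

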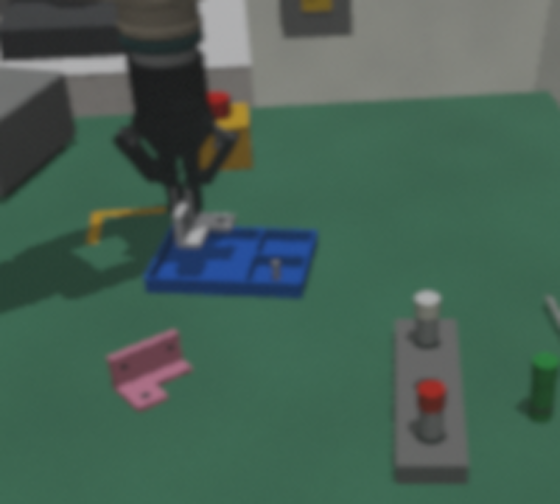

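The right bracket is held level over the blue bay at (195,235). Lowering and releasing it.

arm_command(
  commands=[
    {"ax":0,"ay":0,"az":0,"dx":0.2,"dy":0.1,"dz":1.2,"hand":1},
    {"ax":0,"ay":0,"az":0,"dx":0.2,"dy":0.1,"dz":2.5,"hand":1},
    {"ax":0,"ay":0,"az":0,"dx":0.2,"dy":0.1,"dz":3.4,"hand":1},
    {"ax":0,"ay":0,"az":0,"dx":0.2,"dy":0.1,"dz":3.9,"hand":1},
    {"ax":0,"ay":0,"az":0,"dx":0.2,"dy":0.1,"dz":4,"hand":1},
  ],
)

```text
t: 24.15
position: [0.4184, 0.3385, 0.0212]
tool_rot: [[0.221, 0.975, -0.001], [0.975, -0.221, -0.001], [-0.001, -0.001, -1.0]]
ft_force: [-0.2, -0.0, 0.1]
gripper_width: 0.007
gripper_force: 39.6
```

arm_command(
  commands=[
    {"ax":0,"ay":0,"az":0,"dx":0,"dy":0,"dz":0.1,"hand":1},
    {"ax":0,"ay":0,"az":0,"dx":0,"dy":0,"dz":0.1,"hand":1},
    {"ax":0,"ay":0,"az":0,"dx":0,"dy":0,"dz":0.1,"hand":0.5},
    {"ax":0,"ay":0,"az":0,"dx":0,"dy":0,"dz":0.1,"hand":0.4},
    {"ax":0,"ay":0,"az":0,"dx":0,"dy":0,"dz":0.1,"hand":0.4},
  ],
)

```text
t: 24.65
position: [0.419, 0.3389, 0.0216]
tool_rot: [[0.221, 0.975, 0.001], [0.975, -0.221, 0.0], [0.0, 0.001, -1.0]]
ft_force: [-0.1, -0.1, -0.8]
gripper_width: 0.0256
gripper_force: 0.0
```

arm_command(
  commands=[
    {"ax":0,"ay":0,"az":0,"dx":0,"dy":0,"dz":-1,"hand":0.4},
    {"ax":0,"ay":0,"az":0,"dx":0,"dy":0,"dz":-3,"hand":0.4},
    {"ax":0,"ay":0,"az":0,"dx":0,"dy":0,"dz":-6,"hand":0.4},
    {"ax":0,"ay":0,"az":0,"dx":0,"dy":0,"dz":-10,"hand":0.4},
    {"ax":0,"ay":0,"az":0,"dx":0,"dy":0,"dz":-12.5,"hand":0.2},
  ],
)

```text
t: 25.15
position: [0.4195, 0.3393, 0.1504]
tool_rot: [[0.221, 0.975, 0.004], [0.975, -0.221, 0.002], [0.003, 0.003, -1.0]]
ft_force: [1.0, 0.3, 0.6]
gripper_width: 0.0343
gripper_force: 0.0
```

```bash
python3 - <<'E'
from h import *
plan([(.6419,.1228,.145,-8.7),(.6419,.1228,.042,-8.7)])
s=snap('side');cv2.imwrite('pics/side10.png',cv2.resize(s['image'][90:200,130:300,::-1],None,fx=3.5,fy=3.5,interpolation=2))
E
```

```text
at [0.4195 0.3393 0.1504] t 25.15 w 0.0343
d [-8.1, 13.2, 0.3] az -0.04 j6 
d [-8.6, 12.9, 0.3] az -0.03 j6 0.34
  ->  [0.6416 0.1231 0.1447]
d [-0.1, 0.0, 10.3] az -0.0 j6 0.34
  ->  [0.6418 0.1223 0.0417]
```

View pics/side10.png

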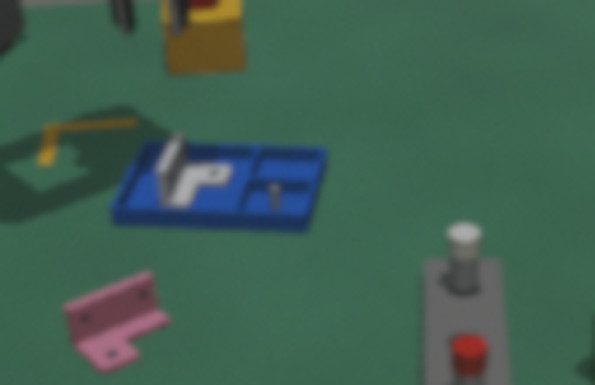

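The right bracket stands on its base in the blue bay at (190,175). White cartridge last.

arm_command(
  commands=[
    {"ax":0,"ay":0,"az":-0.01,"dx":-1.6,"dy":2.6,"dz":0,"hand":0},
    {"ax":0,"ay":0,"az":-0.02,"dx":-3.2,"dy":5.2,"dz":0,"hand":-0.2},
    {"ax":0,"ay":0,"az":-0.02,"dx":-4.9,"dy":7.9,"dz":0.1,"hand":-0.2},
    {"ax":0,"ay":0,"az":-0.03,"dx":-6.5,"dy":10.6,"dz":0.2,"hand":-0.2},
    {"ax":0,"ay":0,"az":-0.04,"dx":-8.1,"dy":13.2,"dz":0.3,"hand":-0.2},
  ],
)

```text
t: 25.7
position: [0.5305, 0.2296, 0.1439]
tool_rot: [[0.182, 0.983, 0.001], [0.983, -0.182, 0.0], [0.0, 0.001, -1.0]]
ft_force: [0.7, 1.6, 0.2]
gripper_width: 0.051
gripper_force: 0.0
```

arm_command(
  commands=[
    {"ax":0,"ay":0,"az":-0.01,"dx":-2,"dy":3,"dz":0,"hand":-0.2},
    {"ax":0,"ay":0,"az":-0.02,"dx":-4.3,"dy":6.5,"dz":0,"hand":-0.2},
    {"ax":0,"ay":0,"az":-0.02,"dx":-6.5,"dy":9.8,"dz":0.1,"hand":-0.2},
    {"ax":0,"ay":0,"az":-0.03,"dx":-8,"dy":12,"dz":0.2,"hand":-0.2},
    {"ax":0,"ay":0,"az":-0.03,"dx":-8.6,"dy":12.9,"dz":0.3,"hand":-0.2},
  ],
)

```text
t: 26.2
position: [0.642, 0.1204, 0.1404]
tool_rot: [[0.155, 0.988, 0.0], [0.988, -0.155, -0.0], [-0.0, 0.0, -1.0]]
ft_force: [-0.7, 0.2, 0.5]
gripper_width: 0.0513
gripper_force: 0.0
```

arm_command(
  commands=[
    {"ax":0,"ay":0,"az":0,"dx":0,"dy":0,"dz":0,"hand":-0.2},
    {"ax":0,"ay":0,"az":0,"dx":0,"dy":0,"dz":2,"hand":-0.2},
    {"ax":0,"ay":0,"az":0,"dx":0,"dy":0,"dz":4.5,"hand":-0.2},
    {"ax":0,"ay":0,"az":0,"dx":0,"dy":0,"dz":5,"hand":-0.2},
    {"ax":0,"ay":0,"az":0,"dx":0,"dy":0,"dz":5,"hand":-0.2},
  ],
)

```text
t: 26.7
position: [0.6397, 0.1236, 0.0897]
tool_rot: [[0.151, 0.989, -0.002], [0.989, -0.151, -0.0], [-0.0, -0.002, -1.0]]
ft_force: [0.3, 0.4, 0.1]
gripper_width: 0.0509
gripper_force: 0.0
```

```bash
python3 - <<'E'
from h import *
plan([(.6419,.1228,.042,-8.7)])
E
```

```text
at [0.6397 0.1236 0.0897] t 26.7 w 0.0509
d [-0.0, 0.2, 4.8] az 0.0 j6 0.34
  ->  [0.6416 0.1233 0.0417]
```

arm_command(
  commands=[
    {"ax":0,"ay":0,"az":0,"dx":0,"dy":0.2,"dz":2,"hand":-0.2},
    {"ax":0,"ay":0,"az":0,"dx":0,"dy":0.2,"dz":4,"hand":-0.2},
    {"ax":0,"ay":0,"az":0,"dx":0,"dy":0.2,"dz":4.8,"hand":-0.2},
    {"ax":0,"ay":0,"az":0,"dx":0,"dy":0.2,"dz":4.8,"hand":-0.2},
    {"ax":0,"ay":0,"az":0,"dx":0,"dy":0.2,"dz":4.8,"hand":0.2},
  ],
)

```text
t: 27.2
position: [0.6435, 0.1226, 0.044]
tool_rot: [[0.152, 0.988, 0.002], [0.988, -0.152, 0.0], [0.001, 0.002, -1.0]]
ft_force: [-1.1, 0.7, -0.3]
gripper_width: 0.0382
gripper_force: 0.0
```

arm_command(
  commands=[
    {"ax":0,"ay":0,"az":0,"dx":0,"dy":0,"dz":0,"hand":1},
    {"ax":0,"ay":0,"az":0,"dx":0,"dy":0,"dz":0,"hand":1},
    {"ax":0,"ay":0,"az":0,"dx":0,"dy":0,"dz":0,"hand":1},
    {"ax":0,"ay":0,"az":0,"dx":0,"dy":0,"dz":0,"hand":1},
    {"ax":0,"ay":0,"az":0,"dx":0,"dy":0,"dz":0,"hand":1},
  ],
)

```text
t: 27.7
position: [0.6437, 0.1224, 0.0441]
tool_rot: [[0.152, 0.988, 0.003], [0.988, -0.152, 0.0], [0.001, 0.003, -1.0]]
ft_force: [-1.5, 0.4, 5.7]
gripper_width: 0.0228
gripper_force: 39.2
```

arm_command(
  commands=[
    {"ax":0,"ay":0,"az":0,"dx":0,"dy":0,"dz":-1,"hand":1},
    {"ax":0,"ay":0,"az":0,"dx":0,"dy":0,"dz":-3,"hand":1},
    {"ax":0,"ay":0,"az":0,"dx":0,"dy":0,"dz":-6,"hand":1},
    {"ax":0,"ay":0,"az":0,"dx":0,"dy":0,"dz":-9,"hand":1},
    {"ax":0,"ay":0,"az":0,"dx":0,"dy":0,"dz":-10.8,"hand":1},
  ],
)

```text
t: 28.2
position: [0.6435, 0.1223, 0.1539]
tool_rot: [[0.152, 0.988, 0.004], [0.988, -0.152, 0.0], [0.001, 0.004, -1.0]]
ft_force: [-0.1, 0.7, -0.1]
gripper_width: 0.0228
gripper_force: 39.2
```

```bash
python3 - <<'E'
from h import *
plan([(.5195,.3443,.15,0),(.5195,.3443,.04,0)])
E
```

```text
at [0.6435 0.1223 0.1539] t 28.2 w 0.0228
d [10.0, -7.8, 0.2] az -0.08 j6 
d [10.6, -7.0, 0.1] az -0.07 j6 0.59
  ->  [0.5196 0.3438 0.1505]
d [0.0, -0.0, 11.0] az -0.0 j6 0.59
  ->  [0.52   0.3439 0.0405]
```

arm_command(
  commands=[
    {"ax":0,"ay":0,"az":-0.01,"dx":1.5,"dy":-1.2,"dz":0,"hand":1},
    {"ax":0,"ay":0,"az":-0.03,"dx":3.5,"dy":-2.8,"dz":0,"hand":1},
    {"ax":0,"ay":0,"az":-0.05,"dx":5.7,"dy":-4.4,"dz":0,"hand":1},
    {"ax":0,"ay":0,"az":-0.06,"dx":7.9,"dy":-6.1,"dz":0.1,"hand":1},
    {"ax":0,"ay":0,"az":-0.08,"dx":10,"dy":-7.8,"dz":0.2,"hand":1},
  ],
)

```text
t: 28.7
position: [0.5791, 0.2346, 0.1469]
tool_rot: [[0.071, 0.997, -0.002], [0.997, -0.071, -0.0], [-0.001, -0.002, -1.0]]
ft_force: [0.3, 0.8, -0.5]
gripper_width: 0.023
gripper_force: 39.2
```

arm_command(
  commands=[
    {"ax":0,"ay":0,"az":-0.01,"dx":2.3,"dy":-1.5,"dz":0,"hand":1},
    {"ax":0,"ay":0,"az":-0.03,"dx":5,"dy":-3.3,"dz":0,"hand":1},
    {"ax":0,"ay":0,"az":-0.05,"dx":7.8,"dy":-5.1,"dz":0,"hand":1},
    {"ax":0,"ay":0,"az":-0.07,"dx":9.8,"dy":-6.5,"dz":0.1,"hand":1},
    {"ax":0,"ay":0,"az":-0.07,"dx":10.6,"dy":-7,"dz":0.1,"hand":1},
  ],
)

```text
t: 29.2
position: [0.5164, 0.346, 0.146]
tool_rot: [[-0.001, 1.0, -0.002], [1.0, 0.001, -0.001], [-0.001, -0.002, -1.0]]
ft_force: [0.0, -0.7, -0.8]
gripper_width: 0.0224
gripper_force: 39.2
```

arm_command(
  commands=[
    {"ax":0,"ay":0,"az":0,"dx":0,"dy":0,"dz":0,"hand":1},
    {"ax":0,"ay":0,"az":0,"dx":0,"dy":0,"dz":2,"hand":1},
    {"ax":0,"ay":0,"az":0,"dx":0,"dy":0,"dz":5,"hand":1},
    {"ax":0,"ay":0,"az":0,"dx":0,"dy":0,"dz":6,"hand":1},
    {"ax":0,"ay":0,"az":0,"dx":0,"dy":0,"dz":6,"hand":1},
  ],
)

```text
t: 29.7
position: [0.5183, 0.3423, 0.0851]
tool_rot: [[0.004, 1.0, -0.004], [1.0, -0.004, -0.003], [-0.003, -0.004, -1.0]]
ft_force: [-0.2, 0.4, -0.6]
gripper_width: 0.0229
gripper_force: 39.2
```

```bash
python3 - <<'E'
from h import *
plan([(.5195,.3443,.041,0)])
s=snap('side');cv2.imwrite('pics/side11.png',cv2.resize(s['image'][60:200,130:300,::-1],None,fx=3.5,fy=3.5,interpolation=2))
E
```

```text
at [0.5183 0.3423 0.0851] t 29.7 w 0.0229
d [0.2, 0.1, 4.4] az -0.0 j6 0.59
  ->  [0.5192 0.3442 0.0411]
```

View pics/side11.png

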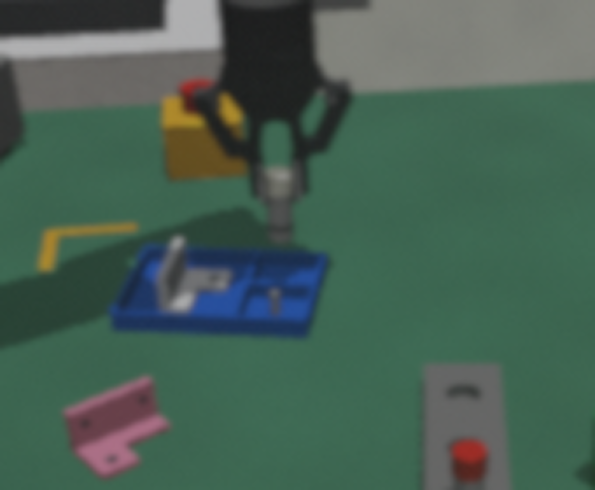

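The white cartridge is upright in the grip at (280,210), over the far cell of the blue tray. Lowering, releasing and retreating.

arm_command(
  commands=[
    {"ax":0,"ay":0,"az":0,"dx":0.2,"dy":0.1,"dz":1.5,"hand":1},
    {"ax":0,"ay":0,"az":0,"dx":0.2,"dy":0.1,"dz":3,"hand":1},
    {"ax":0,"ay":0,"az":0,"dx":0.2,"dy":0.1,"dz":4,"hand":1},
    {"ax":0,"ay":0,"az":0,"dx":0.2,"dy":0.1,"dz":4.4,"hand":1},
    {"ax":0,"ay":0,"az":0,"dx":0.2,"dy":0.1,"dz":4.5,"hand":1},
  ],
)

```text
t: 30.25
position: [0.5195, 0.3456, 0.0413]
tool_rot: [[0.003, 1.0, -0.001], [1.0, -0.003, -0.001], [-0.001, -0.001, -1.0]]
ft_force: [0.3, -0.1, -0.6]
gripper_width: 0.0228
gripper_force: 39.2
```

arm_command(
  commands=[
    {"ax":0,"ay":0,"az":0,"dx":0,"dy":0,"dz":0.1,"hand":1},
    {"ax":0,"ay":0,"az":0,"dx":0,"dy":0,"dz":0.1,"hand":0.3},
    {"ax":0,"ay":0,"az":0,"dx":0,"dy":0,"dz":0.1,"hand":0.1},
    {"ax":0,"ay":0,"az":0,"dx":0,"dy":0,"dz":0.1,"hand":0},
    {"ax":0,"ay":0,"az":0,"dx":0,"dy":0,"dz":0.1,"hand":0},
  ],
)

```text
t: 30.75
position: [0.52, 0.3458, 0.0416]
tool_rot: [[0.003, 1.0, 0.0], [1.0, -0.003, 0.0], [0.0, 0.0, -1.0]]
ft_force: [0.2, 0.1, -0.7]
gripper_width: 0.0423
gripper_force: 0.0
```

arm_command(
  commands=[
    {"ax":0,"ay":0,"az":0,"dx":0,"dy":0,"dz":-1,"hand":0},
    {"ax":0,"ay":0,"az":0,"dx":0,"dy":0,"dz":-3,"hand":0},
    {"ax":0,"ay":0,"az":0,"dx":0,"dy":0,"dz":-6,"hand":0},
    {"ax":0,"ay":0,"az":0,"dx":0,"dy":0,"dz":-10,"hand":0},
    {"ax":0,"ay":0,"az":0,"dx":0,"dy":0,"dz":-13,"hand":0},
  ],
)

```text
t: 31.25
position: [0.5202, 0.346, 0.1749]
tool_rot: [[0.003, 1.0, 0.003], [1.0, -0.003, 0.001], [0.001, 0.003, -1.0]]
ft_force: [1.3, 0.2, 1.2]
gripper_width: 0.0428
gripper_force: 0.0
```

arm_command(
  commands=[
    {"ax":0,"ay":0,"az":0,"dx":-4,"dy":0,"dz":0,"hand":0},
    {"ax":0,"ay":0,"az":0,"dx":-8,"dy":0,"dz":0,"hand":0},
    {"ax":0,"ay":0,"az":0,"dx":-12,"dy":0,"dz":0,"hand":0},
    {"ax":0,"ay":0,"az":0,"dx":-16,"dy":0,"dz":0,"hand":0},
    {"ax":0,"ay":0,"az":0,"dx":-18,"dy":0,"dz":0,"hand":0},
  ],
)

```text
t: 31.75
position: [0.5194, 0.1631, 0.1724]
tool_rot: [[0.005, 1.0, 0.001], [1.0, -0.005, -0.0], [-0.0, 0.001, -1.0]]
ft_force: [-0.1, -0.1, -0.1]
gripper_width: 0.0426
gripper_force: 0.0
```

```bash
python3 - <<'E'
from h import *
a=snap('top')['image'][120:300,90:440,::-1];b=snap('side')['image'][90:384,110:350,::-1]
A=cv2.resize(a,(480,247),interpolation=3);B=cv2.resize(b,(312,382),interpolation=3)
o=np.zeros((382,792,3),np.uint8);o[:247,:480]=A;o[:,480:]=B;cv2.imwrite('pics/final.png',o)
E
```

```text
(no output)
```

View pics/final.png

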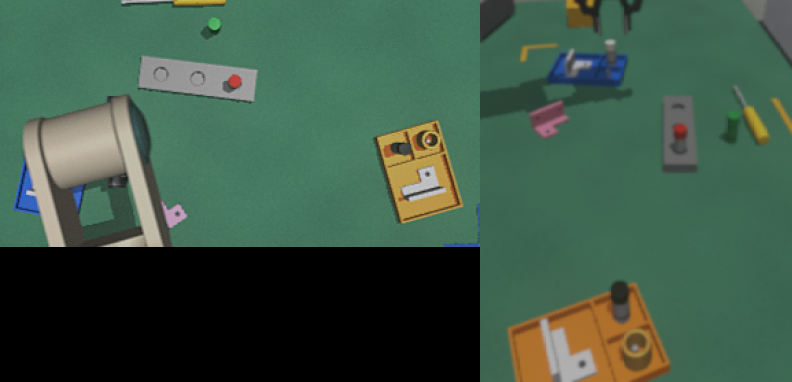

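The final views show all five parts in place. In the orange tray, the black cartridge is at (620,300), the sleeve over the post at (636,350) and the bracket at (565,350). In the blue tray, the white cartridge is upright at (611,57) with the bracket at (575,65). Red, the screwdriver and both look-alikes haven't moved.

```bash
python3 -c "
from station import *
print(sign_off())"
```

```text
the job is handed in; nothing more can be done
None
```

Both kits are made up and the job is handed in at about 32 s of the 120 s allowed: all five parts are in their places and let go, and the red cartridge, screwdriver and look-alikes were left where they were.

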